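# Load the bench tester and select its middle mode

## Task

Pick up the circuit-board carrier and set it down (do not drop it) flat in the tester's nest, then swing the keeper bar over it as far as it goes. Then pull the selector rod on the sloping panel out to its middle click and let go of it there, and last press the start button fully down and let it come back up. Leave the other things on the bench where they are.

Things in the scene. Friction and masses are not known exactly. Their poses are not given: they have to be found in the camera images.
- tester: Grey and white bench tester, fixed to the bench at a varying place and yaw. Origin: on the bench, below the nest's middle. Axes: z up, x along its length (-120 to +120 mm), y from the nest towards the console. The bed, 30 mm high, spans y -80 to +105 mm; beyond it a white panel slopes up towards +y, with the rod and the start button on it.
- panel (a point): Middle of the sloping panel's surface, axes as the tester's. The panel slopes 35 degrees from level, from y 105 mm, height 50 mm, to y 203 mm, height 119 mm (tester frame); outward normal (0, -0.574, 0.819) there. A brow overhangs its upper part (edge at y 155 mm, heights 155 to 210 mm), so come to the panel along its normal, tool tilted about 35 degrees.
- nest (a point): Centre of the nest's floor, 30 mm above the bench, axes as the tester's. The nest is a rectangular frame of aluminium rails, inside 156 mm (x) by 116 mm (y), rails 12 mm high and 7 mm thick.
- carrier: Loose black carrier with a green circuit board on top: 150 (its x) by 110 (y) by 12 mm, about 0.25 kg. Origin: centre of the underside, z up. A black upright grip fin in the middle: 60 mm along x, 12 mm thick (y), from 12 to 52 mm above the origin. Goes in the nest with 3 mm to spare each side, long side along the tester's x, either way round.
- keeper (a joint): Flat steel bar turning level about a post at the nest's +x end; rad, 0 = at its stop over the carrier's fin (bar pointing to tester -x); grows anticlockwise from above, to 1.9. Starts open at 1.4 to 1.8 (pointing to -y), stays where left; about 1 N at the handle moves it. Its underside is 87 mm above the bench, 5 mm over a seated carrier's fin.
- keeper_pivot (a point): Point on the keeper's vertical turning axis, at tester x 98 mm, y 0, height 93 mm.
- keeper_grip (a point): The keeper's handle: an upright black cylinder of 18 mm diameter, 50 mm tall, 120 mm from the turning axis, standing on the bar (heights 99 to 149 mm). The point lies on its axis at height 128 mm. A gripped handle may turn in the fingers.
- rod (a joint): Travel of the push-pull selector rod in m along the panel's outward normal: 0 = pushed home, 0.018 = middle click, 0.036 = fully out. Starts home. A sprung detent draws it to the nearest of the three, from within 8 mm of it; moving it slowly from click to click takes about 6 N.
- rod_knob (a point): Centre of the rod's black cylindrical knob, 34 mm diameter, 40 mm long, on a steel stem of 12 mm diameter. With the rod home it is 36 mm from the panel, the knob's near end 16 mm. Local z is the panel's outward normal, the direction to pull; x is the tester's x. It is on the panel's -x half (tester x -55 mm).
- start (a joint): Travel of the start button in m: 0 = up, 0.006 = fully down; springs back; about 5 N for fully down, moving into the panel along its normal.
- start_top (a point): Centre of the top of the round black start button, 40 mm diameter, in a round grey housing on the panel's +x half (tester x 60 mm), 115 mm from the rod.
- reel_stand: Bystander: solder reel on a steel stand, 100 by 80 by 80 mm, origin under its centre.
- flux_bottle: Bystander: amber bottle, 60 mm diameter, 170 mm tall.
- solvent_jar: Bystander: glass jar with a screw cap, 68 mm diameter, 100 mm tall.
- iron_stand: Bystander: blue soldering-iron stand, 130 by 75 mm, with the iron about 165 mm tall, leaning to its -x.
- screwdriver: Bystander: screwdriver, 160 mm, lying along its x.
- screw_tray: Bystander: open grey tray, 90 by 70 by 25 mm.
- brush: Bystander: small brush, 150 mm, lying along its x.
Things that resemble listed ones, but are neither listed nor needed, are in the scene too. Of the things that look like the carrier, the smaller one is meant.

How it is judged:
On the way, in this order (a step that is already met when the one before it is completed fails the run):
1. the carrier lies flat in the nest, let go (horizontal distance between carrier and nest below 0.007 m and z of carrier in the frame of nest between -0.004 and 0.004 m and angle between the x axis of carrier and the x axis of tester, either way round below 0.12 rad and angle between carrier's own z axis and vertical below 0.05 rad and contact force between the fingers and carrier below 0.2 N), for 0.2 s.
2. the keeper bar is swung over the seated carrier to its stop (horizontal distance between carrier and nest below 0.007 m and z of carrier in the frame of nest between -0.004 and 0.004 m and angle between the x axis of carrier and the x axis of tester, either way round below 0.12 rad and angle between carrier's own z axis and vertical below 0.05 rad and value of joint keeper below 0.1 rad), for 0.2 s.
3. the selector rod stands at its middle click, let go (all of step 2 and value of joint rod between 0.015 and 0.021 m and contact force between the fingers and rod below 0.2 N), for 0.3 s.
4. the start button is pressed fully with the rod at its middle click (value of joint rod between 0.015 and 0.021 m and value of joint keeper below 0.1 rad and value of joint start above 0.0045 m), for 0.05 s.
At the end, for the whole second after the job is handed in: Carrier at rest flat in the nest (within 7 mm of centre, 4 mm of floor, 0.12 rad of its length either way round, tilt under 0.05 rad); keeper within 0.10 rad of its stop; rod within 3 mm of its middle click (0.015 to 0.021 m); start button back up (under 1.5 mm) (all of step 2 and value of joint rod between 0.015 and 0.021 m and value of joint start below 0.0015 m and linear speed of carrier below 0.02 m/s); the robot touches nothing.
It fails at once if another thing on the bench is moved more than 30 mm (distance of any of reel_stand, flux_bottle, solvent_jar, iron_stand, screwdriver, screw_tray, brush from where it was at the start of the episode above 0.03 m).
It fails at once if the carrier is dropped (falls free faster than 0.7 m/s) (linear speed of carrier above 0.7 m/s and contact force between anything else and carrier below 0.05 N).
It also fails if it takes over 64 s, if anything falls off the work surface, if the arm or the gripper's body presses on something with over 40 N, if the wrist force passes 120 N, or if a joint passes its speed limit or range.

## Robot

A 6-joint arm with a two-finger parallel gripper is mounted at the origin on the work surface. World frame = base frame: x ahead of the robot, y to its left, z up, the work surface at z = 0. Lengths are in m, angles in rad, forces in N, time in s.
With the tool pointing down it reaches from about 0.375 to 0.9 m from the base axis. Payload 3.1 kg.
Tool frame: the origin (TCP) lies at the very end of the fingers, on their centre line; the grasp point (between the pads) lies 19 mm behind it; z points along the fingers, y is the direction in which the jaws open and shut (so a half turn about z gives the same grasp; the last joint's range is limited). The gripper opens to 87 mm and grips with 3 to 60 N. Pads are 19 mm wide; open, the fingers measure 117 mm over their backs; the gripper's body (75 mm by 190 mm) begins 51 mm behind the grasp point.
Start: joints at [-0.178, 0.527, 1.433, -0, 1.181, -0.178], TCP at [0.625, 0, 0.223] pointing down, gripper open.
Joint ranges: [-3.08, 3.08], [-0.75, 2.2], [0.22, 2.44], [-1.43, 4.57], [0, 2.65], [-2.85, 2.85]. Speed limits (rad/s): [2.79, 2.79, 3.14, 3.14, 3.14, 3.14].

## Interface

Orientations are given as a unit quaternion [x, y, z, w].
In Python, from rig import robot gives the robot as it stands. The module is installed in compiled form; this text tells all that it offers.
- The arm moves only by the tool send_rows, never from a script. Its argument "deltas" is a list of rows, each an object of numbers: "tx", "ty", "tz": the shift along the tool's x, y, z in cm; "rx", "ry", "rz": the turn, a rotation vector about the tool's x, y, z in rad. A call has 1 to 5 rows; each row is the pose to reach, as a shift and turn from the pose commanded when the call began, along the tool's axes at that moment; what a row does not reach only later rows make up. A row lasts 1/12 s, in which the tool goes at most 41.7 mm and 7.16 degrees, less where a joint would pass 70% of its speed; a pose out of reach is approached as far as the arm can. A call with a gripper value outside its range is refused whole. "claw" is the finger opening in cm, from 0 to 8.7, set as the call begins (left out, the last holds). The fingers move at their own pace and stop on an object; "squeeze" is the grip in N (left out, the last holds). Time passes only in rows, so rows that repeat a pose let the fingers close. It gives the time, the measured TCP pose, the force and the opening at its end, in the units of the state.
- robot.get_obs(): the state, without advancing time (a new reading comes with each control period).
- robot.camera(name): name is "scene" or "side" or "wrist"; returns a dict with "color" (480x640x3 uint8, red, green, blue), "z_map" (480x640 float32, m along the optical axis (not along the pixel's ray), 0 where there is no reading), "intrinsics" (3x3 intrinsics, pixels), "R" (3x3) and "t" (3): a world point X has camera coordinates R X + t; the wrist camera has in their place "tool_from_camera" (4x4, takes a point from camera to tool coordinates, whose origin is the TCP and whose axes are the flange's). Camera axes: x right, y down, z forward; pixel columns grow to the right and rows downward; lengths in m; the calibration is good to about 2 mm. A picture is of the moment at which its call begins: read the wrist's pose just before it.
- robot.hand_in(): hands the job in, once; it reports no verdict.
Trained networks look in the newest picture that a camera, given by its name, has taken for a name from the list of things; names that differ only in an ending like _2 or _b are one class to them, and where a whole thing is asked for, a point or a joint stands for the part that bears it (a point fixed in the world has none). Each returns a list of dicts, best first, with "p" (0 to 1); they miss things now and then, are a little off and sometimes report something else, mostly with a low value. They report only what shows in the picture. A call takes as long as a camera call. They do not tell look-alikes from the thing itself.
- robot.outline_of(label, camera): "pixels" (480x640 bool, what is visible of it) and "xy" ([column, row] in pixels, amid what is visible of it).
- robot.tip_of(label, camera): "xy" ([column, row] in pixels: a listed point, or the origin of a listed thing).
The state is a dict: "time": time; "q": joint angles; "joint_velocities": joint speeds; "joint_torque": joint torques, N m; "position": TCP position; "tool_rot": TCP orientation; "ft_force": force on the tool from outside, world axes, zero at the start; "moment": the same for the moment, N m; "grip_width": finger opening in m.
Only numpy, scipy, OpenCV 4.12 (cv2) and the standard library are available. Lean on these libraries where they do the work, as an engineer would, in place of code of your own. Each camera call takes 0.05 s, during which the arm holds its last target.

## Working session

There is one attempt and no reset: what is moved stays moved. The work goes in short steps, Python scripts to look and compute and a tool call to move; the robot and the scene stay as the last step left them, time stands still between calls to the robot, and variables do not carry over. Pictures are saved under pics/ and viewed, and the job is handed in when it is done.

Besides the shell and the picture viewer there is one more tool, called as name([rows], argument=value, ...), one row to a line, values as JSON. send_rows: Moves the arm, as the interface text tells. Its arguments: {"type":"object","properties":{"deltas":{"type":"array","items":{"type":"object","properties":{"tx":{"type":"number"},"ty":{"type":"number"},"tz":{"type":"number"},"rx":{"type":"number"},"ry":{"type":"number"},"rz":{"type":"number"}}}},"claw":{"type":"number"},"squeeze":{"type":"number"}},"required":["deltas"]}

```bash
ls; mkdir -p pics; cat > h.py <<'E'
import numpy as np, cv2
from rig import robot
from scipy.spatial.transform import Rotation as R
def save(im,name): cv2.imwrite('pics/'+name+'.png',cv2.cvtColor(im,cv2.COLOR_RGB2BGR))
def cloud(c,obs=None):
    z=c['z_map'];K=c['intrinsics'];v,u=np.mgrid[:480,:640]
    P=np.stack([(u-K[0,2])/K[0,0]*z,(v-K[1,2])/K[1,1]*z,z],-1)
    if 'R' in c: W=(P-np.array(c['t']))@np.array(c['R'])
    else:
        T=np.array(c['tool_from_camera']);P=P@T[:3,:3].T+T[:3,3]
        W=P@R.from_quat(obs['tool_rot']).as_matrix().T+np.array(obs['position'])
    W[z==0]=np.nan
    return W
E
python3 - <<'E'
from h import *
o=robot.get_obs();print({k:np.round(v,3) for k,v in o.items()})
for n in ['scene','side']:
    c=robot.camera(n);save(c['color'],n+'0');W=cloud(c)
    np.save(n+'W.npy',W)
    for l in ['carrier','keeper_grip','keeper_pivot','rod_knob','start_top','nest','panel','reel_stand','flux_bottle','solvent_jar','iron_stand','screwdriver','screw_tray','brush']:
        for d in robot.tip_of(l,n):
            x,y=np.round(d['xy']).astype(int); p=W[min(max(y,0),479),min(max(x,0),639)]
            print(n,l,d['p'],np.round(d['xy']),np.round(p,3))
E
```

```text
pics
{'time': np.float64(0.0), 'q': array([-0.178,  0.528,  1.434,  0.   ,  1.181, -0.178]), 'joint_velocities': array([ 0.003,  0.   , -0.   ,  0.001,  0.001,  0.   ]), 'joint_torque': array([-1.0000e-03, -4.4005e+01, -1.7659e+01,  6.3000e-02,  5.8000e-02,
       -0.0000e+00]), 'position': array([0.624, 0.   , 0.222]), 'tool_rot': array([ 0.707,  0.707, -0.001, -0.001]), 'ft_force': array([0.461, 0.655, 0.412]), 'moment': array([0.034, 0.021, 0.046]), 'grip_width': np.float64(0.087)}
scene keeper_grip 0.85 [275. 254.] [0.717 0.029 0.335]
scene keeper_pivot 0.88 [312. 297.] [0.649 0.057 0.101]
scene keeper_pivot 0.4 [275. 255.] [0.719 0.03  0.335]
scene rod_knob 0.51 [396. 290.] [0.561 0.222 0.209]
scene nest 0.84 [340. 283.] [0.543 0.057 0.029]
scene panel 0.71 [388. 315.] [0.62  0.245 0.211]
scene reel_stand 0.56 [208. 280.] [ 0.758 -0.217  0.015]
scene reel_stand 0.48 [256. 331.] [0.792 0.01  0.078]
scene flux_bottle 0.78 [261. 333.] [0.783 0.015 0.06 ]
scene flux_bottle 0.5 [208. 281.] [ 0.759 -0.216  0.012]
scene solvent_jar 0.7 [310. 370.] [0.783 0.171 0.095]
scene solvent_jar 
[... 621 characters left out ...]
0.176 0.12 ]
side start_top 0.4 [345. 205.] [0.626 0.194 0.107]
side start_top 0.29 [351. 409.] [ 0.466 -0.515  0.017]
side nest 0.83 [326. 252.] [0.534 0.042 0.032]
side panel 0.97 [323. 213.] [0.558 0.204 0.082]
side panel 0.31 [257. 224.] [0.353 0.309 0.015]
side reel_stand 0.82 [433. 305.] [ 0.743 -0.239  0.013]
side flux_bottle 0.9 [412. 262.] [ 0.765 -0.04   0.017]
side solvent_jar 0.81 [389. 238.] [0.75  0.116 0.016]
side iron_stand 0.67 [430. 352.] [ 0.66  -0.414  0.029]
side iron_stand 0.54 [415. 263.] [ 0.774 -0.042  0.014]
side screwdriver 0.66 [353. 410.] [ 0.473 -0.505  0.002]
side screw_tray 0.61 [258. 306.] [ 0.323 -0.143  0.005]
side brush 0.47 [256. 217.] [0.354 0.356 0.02 ]
```

View pics/scene0.png

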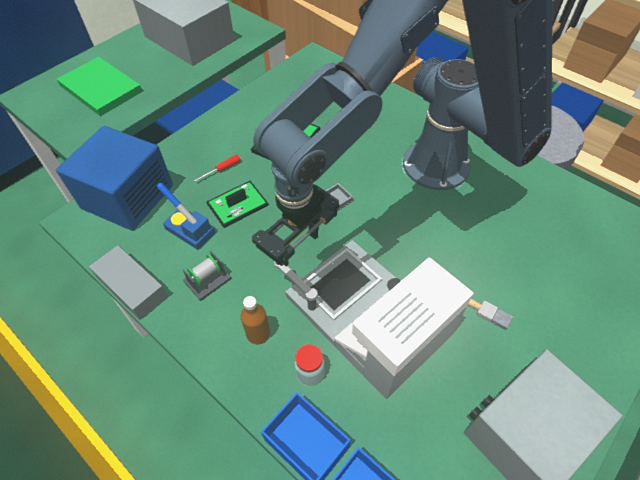

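View pics/side0.png

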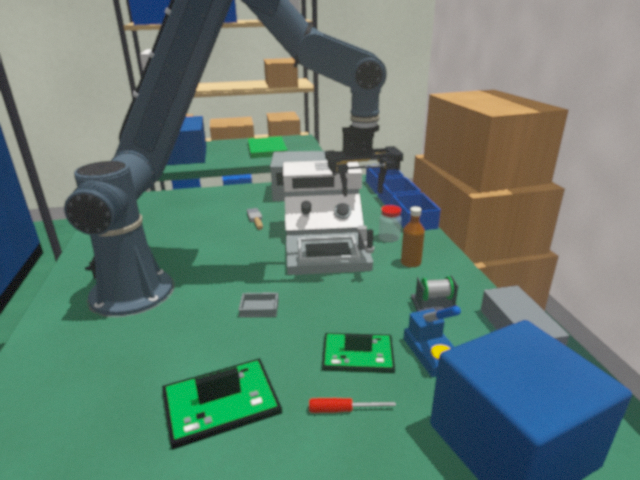

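Two look-alike carriers show in the side view, at (217,398) and (357,351). The second looks smaller, so I'm measuring both and enlarging a crop.

```bash
python3 - <<'E'
from h import *
im=cv2.imread('pics/side0.png')
cv2.imwrite('pics/crop1.png',cv2.resize(im[310:450,150:410],None,fx=3,fy=3))
cv2.imwrite('pics/crop2.png',cv2.resize(im[150:290,260:400],None,fx=4,fy=4,interpolation=cv2.INTER_CUBIC))
for n in ['side','scene']:
    W=np.load(n+'W.npy');c=robot.camera(n);print(n,np.round(-np.array(c['R']).T@c['t'],3))
    for d in robot.outline_of('carrier',n):
        m=d['pixels'].astype(bool);P=W[m];z=P[:,2]
        top=P[(z>.004)&(z<.02)]
        top=top[np.isfinite(top).all(1)]
        if len(top)<20: print('few',d['xy'],len(top));continue
        r=cv2.minAreaRect((top[:,:2]*1000).astype(np.float32))
        fin=P[(z>.03)&(z<.07)]
        rf=cv2.minAreaRect((fin[:,:2]*1000).astype(np.float32)) if len(fin)>5 else None
        print(n,d['p'],d['xy'],r,len(fin),rf,np.nanmax(z),np.median(top[:,2]))
E
```

```text
side [ 0.305 -1.096  0.682]
side 0.95 [357.6, 354.7] ((521.620361328125, -358.3587646484375), (113.8734130859375, 149.88104248046875), 75.76654052734375) 316 ((521.932373046875, -358.88714599609375), (15.97290325164795, 57.091285705566406), 76.4078140258789) 0.05421612797034533 0.012288359105727741
side 0.62 [216.4, 398.9] ((230.9928436279297, -435.2574157714844), (199.17381286621094, 150.24069213867188), 11.956995964050293) 927 ((231.32948303222656, -435.9516906738281), (80.29280853271484, 20.060100555419922), 9.741411209106445) 0.07120008342400092 0.016277197502160477
scene [1.047 0.445 1.121]
scene 0.85 [235.2, 201.5] ((524.7706909179688, -356.5549621582031), (115.09188079833984, 151.29898071289062), 75.23509216308594) 172 ((525.3435668945312, -354.8953857421875), (18.153213500976562, 59.84914779663086), 71.58401489257812) 0.059293843994909556 0.013767512550150136
scene 0.57 [312.3, 130.2] ((238.4320831298828, -425.9596862792969), (47.34546661376953, 230.63555908203125), 73.850830078125) 0 None 0.5158832291779534 0.016982149066452835
scene 0.15 [376.5, 313.2] ((646.1065673828125, 201.78993225097656), (197.08616638183594, 429.2897033691406), 26.57502555847168) 4592 ((557.54638671875, 158.70101928710938), (358.68145751953125, 240.84310913085938), 83.34603881835938) 0.21721634411940788 0.014013450695901436
```

View pics/crop1.png

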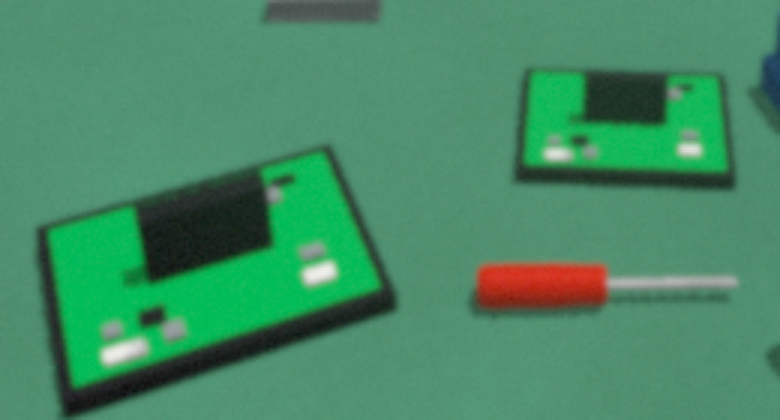

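View pics/crop2.png

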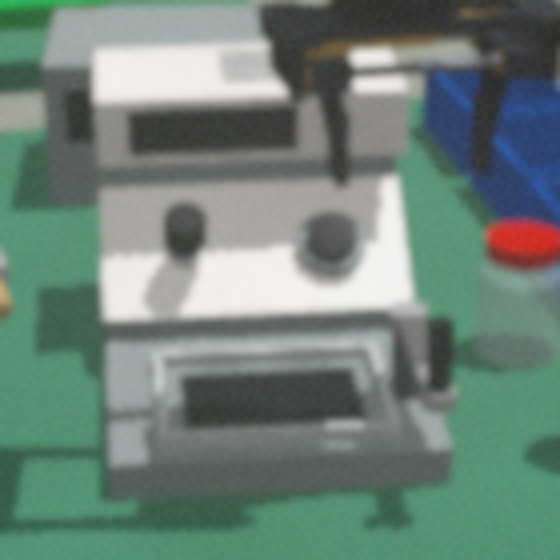

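The carrier meant is the one at side (357,351). It measures about 150 x 112 x 12 mm, with its fin top at 53 mm. The other, at (217,398), is about 200 x 150 mm, so it's the larger decoy. Next I'm checking clearances nearby and then moving.

```bash
python3 - <<'E'
from h import *
W=np.concatenate([np.load(n+'W.npy').reshape(-1,3) for n in ['side','scene']])
m=(W[:,2]>.06)&(W[:,2]<.2)&(W[:,0]>.4)&(W[:,0]<.8)&(W[:,1]<-.15)&(W[:,1]>-.55)
P=W[m];print(len(P))
g=np.unique(np.round(P/ .02).astype(int)*2,axis=0)
for x,y in np.unique(g[:,:2],axis=0): print(x,y,g[(g[:,0]==x)&(g[:,1]==y),2].max(),end='; ')
E
```

```text
4879
62 -54 16; 64 -54 18; 64 -38 8; 64 -36 8; 64 -34 8; 64 -32 6; 66 -54 18; 66 -40 12; 66 -38 10; 66 -36 8; 66 -34 8; 66 -32 8; 68 -54 18; 68 -46 16; 68 -44 16; 68 -42 16; 68 -40 14; 68 -38 12; 68 -36 10; 68 -34 8; 68 -32 8; 70 -54 18; 70 -52 16; 70 -46 16; 70 -44 16; 70 -42 16; 70 -40 14; 70 -38 8; 70 -36 8; 70 -34 8; 70 -32 8; 70 -26 6; 70 -24 8; 70 -22 8; 72 -54 18; 72 -52 18; 72 -26 6; 72 -24 8; 72 -22 8; 72 -20 8; 74 -54 18; 74 -52 18; 74 -24 8; 74 -22 8; 74 -20 6; 76 -54 18; 76 -52 18; 76 -24 8; 76 -22 8; 76 -20 6; 78 -54 18; 78 -52 18; 78 -50 16; 78 -26 6; 78 -24 8; 78 -22 8; 78 -20 8; 80 -54 18; 80 -52 18; 80 -50 14; 80 -26 8; 80 -24 8; 80 -22 8; 80 -20 8;
```

send_rows([
  {"tx":-4,"ty":-1,"rz":-0.12},
  {"tx":-8,"ty":-2,"rz":-0.24},
  {"tx":-12,"ty":-3,"rz":-0.36},
  {"tx":-16,"ty":-4,"rz":-0.48},
  {"tx":-20,"ty":-5,"rz":-0.6},
])

```text
schema error: expected keys tx, ty, tz, rx, ry, rz
```

send_rows([
  {"tx":-4,"ty":-1,"tz":0,"rx":0,"ry":0,"rz":-0.12},
  {"tx":-8,"ty":-2,"tz":0,"rx":0,"ry":0,"rz":-0.24},
  {"tx":-12,"ty":-3,"tz":0,"rx":0,"ry":0,"rz":-0.36},
  {"tx":-16,"ty":-4,"tz":0,"rx":0,"ry":0,"rz":-0.48},
  {"tx":-20,"ty":-5,"tz":0,"rx":0,"ry":0,"rz":-0.6},
])

```text
time: 2.12
position: [0.5764, -0.1939, 0.2227]
tool_rot: [0.468, 0.884, 0.0, 0.0]
ft_force: [1.5, -0.2, -0.2]
grip_width: 0.0873
```

send_rows([
  {"tx":-2,"ty":-2.6,"tz":0,"rx":0,"ry":0,"rz":-0.12},
  {"tx":-4,"ty":-5.3,"tz":0,"rx":0,"ry":0,"rz":-0.24},
  {"tx":-6,"ty":-8,"tz":1,"rx":0,"ry":0,"rz":-0.36},
  {"tx":-8,"ty":-10.6,"tz":2,"rx":0,"ry":0,"rz":-0.48},
  {"tx":-10.1,"ty":-13.3,"tz":3,"rx":0,"ry":0,"rz":-0.6},
])

```text
time: 2.53
position: [0.5219, -0.3518, 0.1925]
tool_rot: [0.187, 0.982, -0.0, 0.0]
ft_force: [1.1, -0.8, -0.3]
grip_width: 0.0872
```

send_rows([
  {"tx":0,"ty":0,"tz":1,"rx":0,"ry":0,"rz":-0.1},
  {"tx":0,"ty":0,"tz":2,"rx":0,"ry":0,"rz":-0.13},
  {"tx":0,"ty":0,"tz":3,"rx":0,"ry":0,"rz":-0.13},
  {"tx":0,"ty":0,"tz":3,"rx":0,"ry":0,"rz":-0.13},
  {"tx":0,"ty":0,"tz":3,"rx":0,"ry":0,"rz":-0.13},
])

```text
time: 2.95
position: [0.5223, -0.3497, 0.1619]
tool_rot: [0.126, 0.992, 0.001, -0.001]
ft_force: [0.6, -0.5, 0.4]
grip_width: 0.0867
```

```bash
cat >> h.py <<'E'
def plan(pos,yaw=None,Rw=None):
    """delta from measured pose to target; yaw: world yaw of tool y axis (tool down)"""
    o=robot.get_obs();M=R.from_quat(o['tool_rot']).as_matrix()
    if Rw is None:
        c,s=np.cos(yaw),np.sin(yaw); Rw=np.array([[-s,c,0],[c,s,0],[0,0,-1.]]).T if False else np.array([[-s,c,0],[c,s,0],[0,0,-1.]])
    d=M.T@(np.array(pos)-o['position'])*100
    r=R.from_matrix(M.T@Rw).as_rotvec()
    print('pos',np.round(o['position'],4),'yaw tool y deg',round(np.degrees(np.arctan2(M[1,1],M[0,1])),2),'DELTA cm',np.round(d,2),'rot',np.round(r,3),'t',round(float(o['time']),2))
    return d,r
E
python3 - <<'E'
from h import *
o=robot.get_obs();c=robot.camera('wrist');save(c['color'],'w1');W=cloud(c,o);np.save('wW.npy',W)
for d in robot.outline_of('carrier','wrist'):
    P=W[d['pixels'].astype(bool)];P=P[np.isfinite(P).all(1)];z=P[:,2]
    f=P[(z>.035)&(z<.065)];t=P[(z>.005)&(z<.02)]
    print(d['p'],d['xy'],len(f),len(t))
    if len(f)>20: print(cv2.minAreaRect((f[:,:2]*1000).astype(np.float32)),f[:,2].max(), np.median(f[:,:2],0))
    if len(t)>20: print(cv2.minAreaRect((t[:,:2]*1000).astype(np.float32)),np.median(t[:,2]))
c=robot.camera('side');save(c['color'],'side1');np.save('sideW.npy',cloud(c))
c=robot.camera('scene');save(c['color'],'scene1');np.save('sceneW.npy',cloud(c))
plan([.5225,-.358,.02],np.radians(76))
E
```

```text
0.81 [103.6, 13.7] 0 2194
((336.8717956542969, -457.9783935546875), (67.14409637451172, 24.511144638061523), 78.3670654296875) 0.01618619172923097
0.75 [318.9, 209.8] 1398 20388
((522.8635864257812, -355.7918395996094), (12.034531593322754, 60.19308090209961), 75.47570037841797) 0.0547467154124746 [ 0.52109203 -0.35518216]
((517.0504760742188, -354.31378173828125), (110.30644226074219, 137.9199676513672), 75.39746856689453) 0.01303533953485414
pos [ 0.5232 -0.3503  0.1635] yaw tool y deg 75.62 DELTA cm [-0.1  -0.75 14.35] rot [-0.001  0.001 -0.007] t 3.15
```

View pics/w1.png

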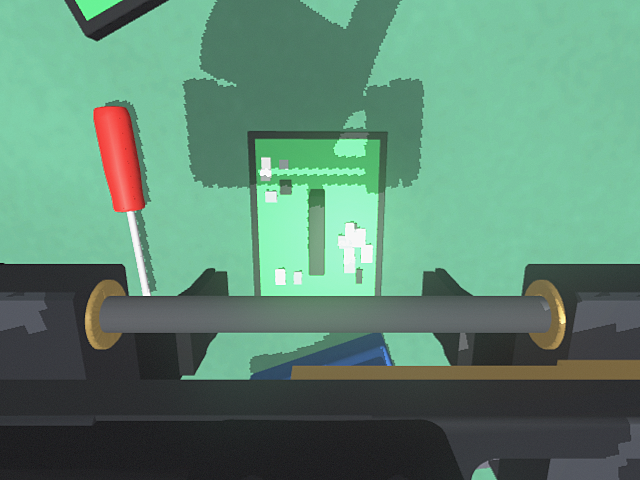

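View pics/scene1.png

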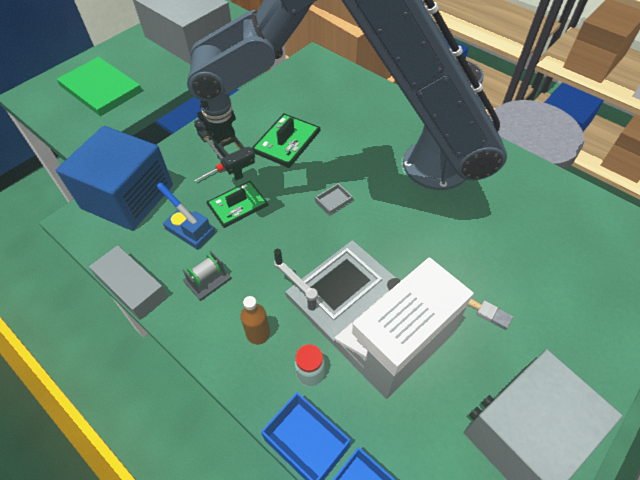

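Wrist view: the fin is upright at about (317,232), with the carrier centred between the fingers. Descending.

send_rows([
  {"tx":-0.1,"ty":-0.6,"tz":2,"rx":0,"ry":0,"rz":0},
  {"tx":-0.1,"ty":-0.6,"tz":5,"rx":0,"ry":0,"rz":0},
  {"tx":-0.1,"ty":-0.6,"tz":8,"rx":0,"ry":0,"rz":0},
  {"tx":-0.1,"ty":-0.6,"tz":10.5,"rx":0,"ry":0,"rz":0},
  {"tx":-0.1,"ty":-0.6,"tz":12,"rx":0,"ry":0,"rz":0},
])

```text
time: 3.57
position: [0.5213, -0.3553, 0.0404]
tool_rot: [0.125, 0.992, 0.001, -0.001]
ft_force: [-0.1, -0.4, -0.3]
grip_width: 0.0869
```

send_rows([
  {"tx":0,"ty":0,"tz":1,"rx":0,"ry":0,"rz":0},
  {"tx":0,"ty":0,"tz":1.8,"rx":0,"ry":0,"rz":0},
  {"tx":0,"ty":0,"tz":2.3,"rx":0,"ry":0,"rz":0},
  {"tx":0,"ty":0,"tz":2.3,"rx":0,"ry":0,"rz":0},
  {"tx":0,"ty":0,"tz":2.3,"rx":0,"ry":0,"rz":0},
])

```text
time: 3.98
position: [0.5225, -0.3568, 0.0203]
tool_rot: [0.125, 0.992, -0.0, 0.001]
ft_force: [0.8, 0.3, 0.1]
grip_width: 0.0871
```

send_rows([
  {"tx":0,"ty":0,"tz":0,"rx":0,"ry":0,"rz":0},
  {"tx":0,"ty":0,"tz":0,"rx":0,"ry":0,"rz":0},
  {"tx":0,"ty":0,"tz":0,"rx":0,"ry":0,"rz":0},
  {"tx":0,"ty":0,"tz":0,"rx":0,"ry":0,"rz":0},
  {"tx":0,"ty":0,"tz":0,"rx":0,"ry":0,"rz":0},
], claw=0.8, squeeze=25)

```text
time: 4.4
position: [0.5221, -0.3566, 0.0199]
tool_rot: [0.125, 0.992, -0.0, 0.0]
ft_force: [0.1, 0.1, 0.2]
grip_width: 0.0616
```

```bash
python3 - <<'E'
from h import *
from scipy.optimize import least_squares
# tester fit: rails top z~.042, bed
for n in ['side','scene']:
    W=np.load(n+'W.npy').reshape(-1,3);W=W[np.isfinite(W).all(1)]
    loc=(abs(W[:,0]-.55)<.2)&(abs(W[:,1]-.08)<.22);W=W[loc]
    b=W[(W[:,2]>.026)&(W[:,2]<.034)]
    r=W[(W[:,2]>.038)&(W[:,2]<.046)]
    h=W[(W[:,2]>.12)&(W[:,2]<.155)]
    print(n,len(b),cv2.minAreaRect((b[:,:2]*1000).astype(np.float32)))
    print(' rails',len(r),cv2.minAreaRect((r[:,:2]*1000).astype(np.float32)))
    img=np.full((600,600,3),0,np.uint8)
    u=((W[:,0]-.35)*1400).astype(int);v=((.32-W[:,1])*1400).astype(int)
    ok=(u>=0)&(u<600)&(v>=0)&(v<600)
    col=cv2.applyColorMap(np.clip(W[:,2]*1500,0,255).astype(np.uint8)[:,None],cv2.COLORMAP_JET)[:,0]
    for a,bb,cc in zip(u[ok],v[ok],col[ok]): cv2.circle(img,(int(a),int(bb)),1,cc.tolist(),-1)
    cv2.imwrite('pics/top_%s.png'%n,img)
E
```

```text
side 1519 ((553.07080078125, 26.72936248779297), (303.3288269042969, 392.52374267578125), 89.76577758789062)
 rails 394 ((594.2857055664062, 71.69094848632812), (180.03306579589844, 334.9624328613281), 82.93340301513672)
scene 4281 ((550.3443603515625, 77.50094604492188), (498.23260498046875, 259.68353271484375), 75.73041534423828)
 rails 619 ((573.7049560546875, 151.10386657714844), (326.870361328125, 203.93075561523438), 82.13285064697266)
```

View pics/top_scene.png

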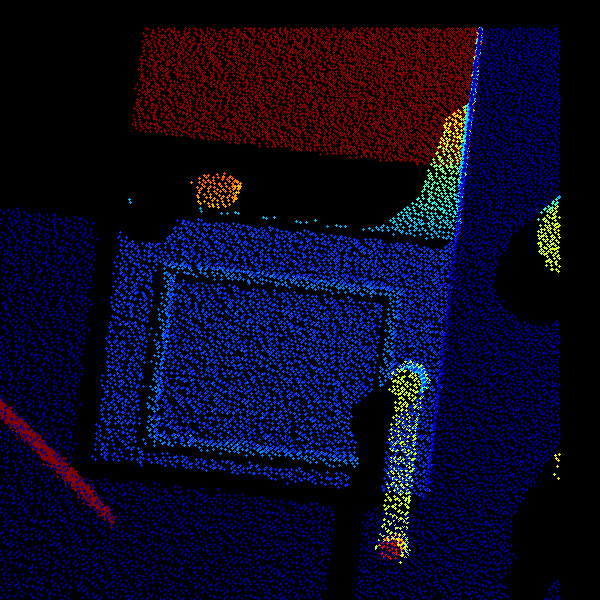

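View pics/top_side.png

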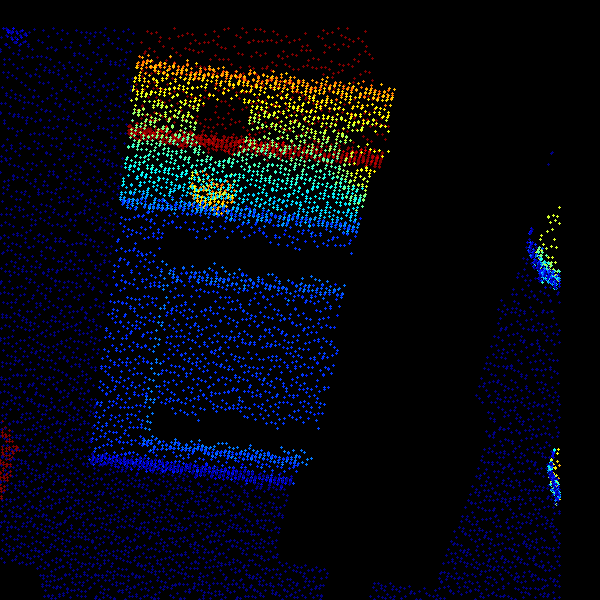

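send_rows([
  {"tx":0,"ty":0,"tz":0,"rx":0,"ry":0,"rz":0},
  {"tx":0,"ty":0,"tz":0,"rx":0,"ry":0,"rz":0},
  {"tx":0,"ty":0,"tz":0,"rx":0,"ry":0,"rz":0},
  {"tx":0,"ty":0,"tz":0,"rx":0,"ry":0,"rz":0},
  {"tx":0,"ty":0,"tz":0,"rx":0,"ry":0,"rz":0},
])

```text
time: 4.82
position: [0.522, -0.3564, 0.0195]
tool_rot: [0.125, 0.992, 0.0, -0.0]
ft_force: [-0.0, -0.0, -0.4]
grip_width: 0.0284
```

send_rows([
  {"tx":0,"ty":0,"tz":0,"rx":0,"ry":0,"rz":0},
  {"tx":0,"ty":0,"tz":0,"rx":0,"ry":0,"rz":0},
  {"tx":0,"ty":0,"tz":0,"rx":0,"ry":0,"rz":0},
  {"tx":0,"ty":0,"tz":0,"rx":0,"ry":0,"rz":0},
  {"tx":0,"ty":0,"tz":0,"rx":0,"ry":0,"rz":0},
])

```text
time: 5.23
position: [0.522, -0.3563, 0.0195]
tool_rot: [0.125, 0.992, 0.0, -0.0]
ft_force: [-0.2, -0.1, -0.0]
grip_width: 0.0116
```

```bash
cat > fit.py <<'E'
from h import *
from scipy.optimize import least_squares
from scipy.ndimage import map_coordinates
# heightfield template (tester frame, mm grid) of bed+rails+outside
xs=np.arange(-200,201);ys=np.arange(-140,101)
X,Y=np.meshgrid(xs,ys)
H=np.zeros(X.shape)
H[(abs(X)<=120)&(Y>=-80)]=30
H[(abs(X)<=85)&(abs(Y)<=65)&~((abs(X)<78)&(abs(Y)<58))]=42
H=cv2.GaussianBlur(H,(0,0),1.5)
def fit(W,p0,dz=0):
    W=W[np.isfinite(W).all(1)]*1000
    p=np.array(p0,float)
    def loc(p):
        c,s=np.cos(p[2]),np.sin(p[2]);d=W[:,:2]-p[:2]
        return np.c_[d[:,0]*c+d[:,1]*s,-d[:,0]*s+d[:,1]*c]
    L=loc(p)
    ok=(abs(L[:,0])<150)&(L[:,1]>-110)&(L[:,1]<90)&(W[:,2]<50)&~((L[:,0]>60)&(L[:,1]<25))&(W[:,2]>-10)
    W=W[ok]
    def res(p):
        L=loc(p);h=map_coordinates(H,[L[:,1]+140,L[:,0]+200],order=1,mode='nearest')
        return h+p[3]-W[:,2]
    best=None
    for dx in(-6,-3,0,3,6):
        for dy in(-6,-3,0,3,6):
            s=least_squares(res,[p0[0]+dx,p0[1]+dy,p0[2],0],loss='soft_l1',f_scale=2,x_scale=[1,1,.01,1],diff_step=1e-4)
            if best is None or s.cost<best.cost:best=s
    return best.x,best.cost/len(W),len(W)
E
python3 - <<'E'
from fit import *
a={}
for n in ['side','scene']:
    a[n]=np.load(n+'W.npy').reshape(-1,3)
    print(n,fit(a[n],[541,59,-.11]))
W=a['scene'];W=W[np.isfinite(W).all(1)]
h=W[(W[:,2]>.11)&(W[:,2]<.152)&(abs(W[:,0]-.628)<.03)&(abs(W[:,1]+.073)<.03)]
t=h[h[:,2]>.143];print('handle',len(h),h.mean(0),len(t),t.mean(0) if len(t) else 0,h[:,2].max())
o=robot.get_obs();print(o['grip_width'],o['time'])
E
```

```text
side (array([ 5.42950202e+02,  5.95318373e+01, -1.09790673e-01, -7.41668914e-02]), np.float64(5.806223829590645), 2699)
scene (array([ 5.43577094e+02,  5.72690782e+01, -1.16481731e-01,  1.06390860e+00]), np.float64(2.404618232204392), 5448)
handle 95 [ 0.63241798 -0.06910609  0.1364988 ] 42 [ 0.63080611 -0.07090766  0.14869404] 0.15169634212962255
0.011640940877160147 5.2333
```

The fin is gripped (11.6 mm). The tester sits at about (0.543, 0.058) with yaw about -0.113. Lifting.

send_rows([
  {"tx":0,"ty":0,"tz":-1,"rx":0,"ry":0,"rz":0},
  {"tx":0,"ty":0,"tz":-3,"rx":0,"ry":0,"rz":0},
  {"tx":0,"ty":0,"tz":-6,"rx":0,"ry":0,"rz":0},
  {"tx":0,"ty":0,"tz":-9,"rx":0,"ry":0,"rz":0},
  {"tx":0,"ty":0,"tz":-12,"rx":0,"ry":0,"rz":0},
])

```text
time: 5.65
position: [0.5214, -0.3559, 0.1407]
tool_rot: [0.125, 0.992, 0.0, -0.001]
ft_force: [0.1, -0.8, -2.1]
grip_width: 0.012
```

send_rows([
  {"tx":0,"ty":0,"tz":-3,"rx":0,"ry":0,"rz":0},
  {"tx":0,"ty":0,"tz":-5.5,"rx":0,"ry":0,"rz":0},
  {"tx":0,"ty":0,"tz":-7,"rx":0,"ry":0,"rz":0},
  {"tx":0,"ty":0,"tz":-7,"rx":0,"ry":0,"rz":0},
  {"tx":0,"ty":0,"tz":-7,"rx":0,"ry":0,"rz":0},
])

```text
time: 6.07
position: [0.522, -0.3564, 0.2104]
tool_rot: [0.125, 0.992, -0.001, 0.001]
ft_force: [-0.4, 0.4, -3.5]
grip_width: 0.0119
```

```bash
python3 - <<'E'
from h import *
print(robot.get_obs()['ft_force'],robot.get_obs()['grip_width'])
plan([.543,.058,.21],np.radians(83.5))
E
```

```text
[-0.41675132  0.44782524 -3.50324915] 0.011915303954161608
pos [ 0.522  -0.3564  0.2104] yaw tool y deg 75.59 DELTA cm [ 8.28 40.66 -0.  ] rot [-0.001  0.001 -0.138] t 6.07
```

send_rows([
  {"tx":0.3,"ty":1.6,"tz":0,"rx":0,"ry":0,"rz":0},
  {"tx":0.9,"ty":4.6,"tz":0,"rx":0,"ry":0,"rz":0},
  {"tx":1.7,"ty":8.4,"tz":0,"rx":0,"ry":0,"rz":0},
  {"tx":2.5,"ty":12.3,"tz":0,"rx":0,"ry":0,"rz":0},
  {"tx":3.3,"ty":16.3,"tz":0,"rx":0,"ry":0,"rz":0},
])

```text
time: 6.48
position: [0.5287, -0.1874, 0.2072]
tool_rot: [0.126, 0.992, 0.001, -0.002]
ft_force: [-0.4, 0.0, -2.2]
grip_width: 0.0119
```

send_rows([
  {"tx":0.7,"ty":3.5,"tz":0,"rx":0,"ry":0,"rz":0},
  {"tx":1.4,"ty":7,"tz":0,"rx":0,"ry":0,"rz":0},
  {"tx":2.1,"ty":10.5,"tz":0,"rx":0,"ry":0,"rz":0},
  {"tx":2.7,"ty":13.6,"tz":0,"rx":0,"ry":0,"rz":0},
  {"tx":3.3,"ty":16.3,"tz":0,"rx":0,"ry":0,"rz":0},
])

```text
time: 6.9
position: [0.5368, -0.0207, 0.2075]
tool_rot: [0.125, 0.992, 0.001, -0.003]
ft_force: [-0.2, -0.3, -1.8]
grip_width: 0.0121
```

send_rows([
  {"tx":0.5,"ty":2.4,"tz":0,"rx":0,"ry":0,"rz":-0.04},
  {"tx":1,"ty":4.6,"tz":0,"rx":0,"ry":0,"rz":-0.09},
  {"tx":1.4,"ty":6.6,"tz":0,"rx":0,"ry":0,"rz":-0.12},
  {"tx":1.7,"ty":8,"tz":0,"rx":0,"ry":0,"rz":-0.138},
  {"tx":1.7,"ty":8,"tz":0,"rx":0,"ry":0,"rz":-0.138},
])

```text
time: 7.32
position: [0.5401, 0.0612, 0.2075]
tool_rot: [0.055, 0.998, 0.001, -0.003]
ft_force: [0.1, -0.1, -2.9]
grip_width: 0.0118
```

send_rows([
  {"tx":0,"ty":0,"tz":0,"rx":0,"ry":0,"rz":0},
  {"tx":0,"ty":0,"tz":0,"rx":0,"ry":0,"rz":0},
])

```text
time: 7.48
position: [0.5415, 0.0575, 0.2084]
tool_rot: [0.057, 0.998, -0.0, -0.001]
ft_force: [0.9, -0.3, -2.9]
grip_width: 0.0118
```

```bash
python3 - <<'E'
from fit import *
o=robot.get_obs();M=R.from_quat(o['tool_rot']).as_matrix();bx=o['position']
plan([.543,.058,.12],np.radians(83.5))
for n in ['wrist','scene','side']:
    c=robot.camera(n);save(c['color'],n+'2');W=cloud(c,o);np.save(n+'W2.npy',W)
    for d in robot.outline_of('carrier',n):
        P=W[d['pixels'].astype(bool)];P=P[np.isfinite(P).all(1)]
        print(n,d['p'],np.round(d['xy']),len(P),end=' ')
        t=P[(P[:,2]>.19)&(P[:,2]<.21)]
        if len(t)>20: print(cv2.minAreaRect((t[:,:2]*1000).astype(np.float32)),np.median(t[:,2]))
        else: print()
E
```

```text
pos [0.5415 0.0575 0.2084] yaw tool y deg 83.5 DELTA cm [-0.17  0.08  8.84] rot [-0.    -0.003  0.   ] t 7.48
wrist 0.7 [324. 194.] 38111 ((525.6510620117188, 59.92095184326172), (110.67756652832031, 115.86811828613281), 83.52324676513672) 0.20196620547667388
scene 0.95 [286. 141.] 2020 
side 0.21 [370. 236.] 315
```

View pics/wrist2.png

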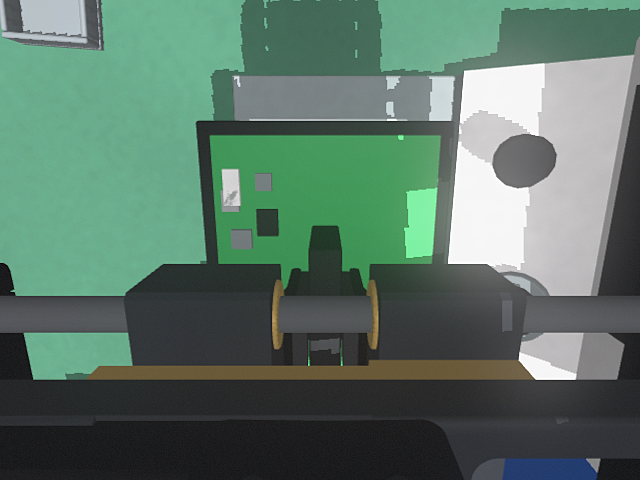

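View pics/scene2.png

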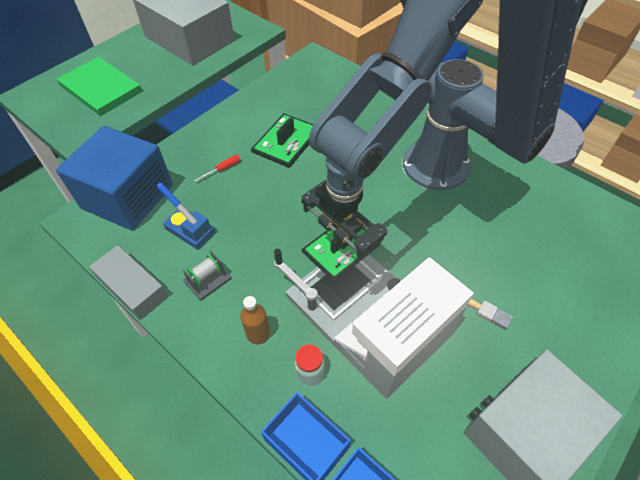

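The carrier hangs level in the grip, with its -x edge at row 122 in the wrist view. I'm refining the tester pose using the panel plane and bed edge in the wrist and other clouds.

```bash
python3 - <<'E'
from fit import *
p=np.array([543.3,58.4,-.113])
for n in ['wrist','scene','side']:
    W=np.load(n+('W2.npy')).reshape(-1,3);W=W[np.isfinite(W).all(1)]*1000
    c,s=np.cos(p[2]),np.sin(p[2]);d=W[:,:2]-p[:2]
    x=d[:,0]*c+d[:,1]*s;y=-d[:,0]*s+d[:,1]*c;z=W[:,2]
    m=(abs(x)<115)&(y>110)&(y<198)&(abs(z-(50+.7*(y-105)))<12)
    m&=~((abs(x+55)<35))&~((abs(x-60)<45))
    if m.sum()>50:
        from numpy.linalg import lstsq
        A=np.c_[np.ones(m.sum()),x[m],y[m]-154]
        k=np.ones(m.sum(),bool)
        for _ in range(5):
            q=lstsq(A[k],z[m][k],rcond=None)[0];r=z[m]-A@q;k=abs(r)<3
        print(n,m.sum(),'z at 154',q[0],'(exp 84.5) slope',q[2],'xs',q[1],'dy=',-(q[0]-84.5)/.7,'dyaw',-q[1]/.7)
    # bed -x edge
    m=(abs(z-30)<4)&(x<-85)&(x>-140)&(y>-70)&(y<60)
    print(' bed edge x',np.percentile(x[m],[1,3,5]) if m.sum()>20 else None, m.sum())
    m=(abs(z-42)<4)&(abs(x+81.5)<12)&(abs(y)<50); print(' rail-x',m.sum(), np.mean(x[m]) if m.sum() else 0)
    if n!='wrist': print(fit(np.load(n+'W2.npy').reshape(-1,3),p))
E
```

```text
wrist 13171 z at 154 83.60256455992527 (exp 84.5) slope 0.6981807886051458 xs 0.0019957511454657684 dy= 1.282050628678186 dyaw -0.002851073064951098
 bed edge x [-119.31139028 -118.58880113 -118.22358164] 6715
 rail-x 243 -84.12091207013654
scene 130 z at 154 90.66175007087762 (exp 84.5) slope 0.6782771198673888 xs -0.05034082203531634 dy= -8.802500101253738 dyaw 0.07191546005045192
 bed edge x [-118.37104309 -117.00142678 -116.5568662 ] 249
 rail-x 62 -79.39662803433127
(array([ 5.43423207e+02,  5.72672723e+01, -1.17438258e-01,  1.04243226e+00]), np.float64(2.5123671244425143), 4118)
side 519 z at 154 83.81221410929328 (exp 84.5) slope 0.6870123119322581 xs 0.002032366050492146 dy= 0.9825512724381725 dyaw -0.002903380072131637
 bed edge x [-120.31202232 -119.83896625 -119.3964689 ] 272
 rail-x 40 -82.04852127186511
(array([ 5.42861900e+02,  5.90344758e+01, -1.15295638e-01, -2.01471068e-01]), np.float64(5.834719738831245), 3188)
```

send_rows([
  {"tx":-0.08,"ty":0.1,"tz":2,"rx":0,"ry":0,"rz":0},
  {"tx":-0.08,"ty":0.1,"tz":5,"rx":0,"ry":0,"rz":0},
  {"tx":-0.08,"ty":0.1,"tz":8.5,"rx":0,"ry":0,"rz":0},
  {"tx":-0.08,"ty":0.1,"tz":11.5,"rx":0,"ry":0,"rz":0},
  {"tx":-0.08,"ty":0.1,"tz":13.5,"rx":0,"ry":0,"rz":0},
])

```text
time: 8.2
position: [0.5423, 0.058, 0.0721]
tool_rot: [0.057, 0.998, 0.0, -0.002]
ft_force: [-0.8, -0.1, -3.3]
grip_width: 0.012
```

send_rows([
  {"tx":0,"ty":0,"tz":0,"rx":0,"ry":0,"rz":0},
  {"tx":0,"ty":0,"tz":0,"rx":0,"ry":0,"rz":0},
  {"tx":0,"ty":0,"tz":0,"rx":0,"ry":0,"rz":0},
])

```text
time: 8.45
position: [0.5448, 0.0581, 0.0757]
tool_rot: [0.057, 0.998, -0.0, 0.001]
ft_force: [0.5, 0.3, -2.6]
grip_width: 0.0117
```

```bash
python3 - <<'E'
from fit import *
plan([.5424,.0584,.0495],np.pi/2-.115)
o=robot.get_obs()
p=np.array([543.4,58.9,-.115])
for n in ['wrist','side','scene']:
    c=robot.camera(n);save(c['color'],n+'3');W=cloud(c,o).reshape(-1,3);W=W[np.isfinite(W).all(1)]*1000
    c,s=np.cos(p[2]),np.sin(p[2]);d=W[:,:2]-p[:2]
    x=d[:,0]*c+d[:,1]*s;y=-d[:,0]*s+d[:,1]*c;z=W[:,2]
    m=(abs(z-65.5)<5)&(abs(x)<85)&(abs(y)<65)
    print(n,'carrier x',np.percentile(x[m],[.5,1,50,99,99.5]),'y',np.percentile(y[m],[.5,1,50,99,99.5]),m.sum())
    m=(abs(z-42)<4)&(abs(x+81.5)<12)&(abs(y)<50); print(' rail-x',m.sum(), np.percentile(x[m],[2,50,98]) if m.sum() else 0)
    m=(abs(z-42)<4)&(abs(y-61.5)<12)&(abs(x)<70); print(' rail+y',m.sum(), np.percentile(y[m],[2,50,98]) if m.sum() else 0)
im=cv2.imread('pics/side3.png');cv2.imwrite('pics/s3c.png',cv2.resize(im[180:290,260:400],None,fx=5,fy=5,interpolation=cv2.INTER_CUBIC))
E
```

```text
pos [0.5448 0.0581 0.0757] yaw tool y deg 83.48 DELTA cm [0.25 0.   2.62] rot [0.    0.002 0.001] t 8.45
wrist carrier x [-72.3582984  -72.0036038  -44.57245706  -6.84341876  -3.55543963] y [-54.29454236 -53.75615061   3.91041351  53.59133444  54.12131379] 32509
 rail-x 3314 [-85.03188367 -81.60631442 -78.15941183]
 rail+y 796 [62.8962337  64.46514624 66.22713837]
side carrier x [-72.29737289 -71.57121281  -3.78936644  75.97055903  76.43595126] y [-61.2592232  -60.60378861 -24.83443353  51.70293523  52.30250639] 771
 rail-x 39 [-85.50293319 -82.32008885 -78.97801257]
 rail+y 0 0
scene carrier x [-64.1520029  -59.86811926  44.56810048  79.43503976  79.81881457] y [-56.64498034 -56.4659158    8.86466041  53.63366895  54.05288328] 633
 rail-x 3 [-83.70817034 -79.03812499 -77.78783887]
 rail+y 157 [57.31243138 61.81733018 65.30454945]
```

View pics/wrist3.png

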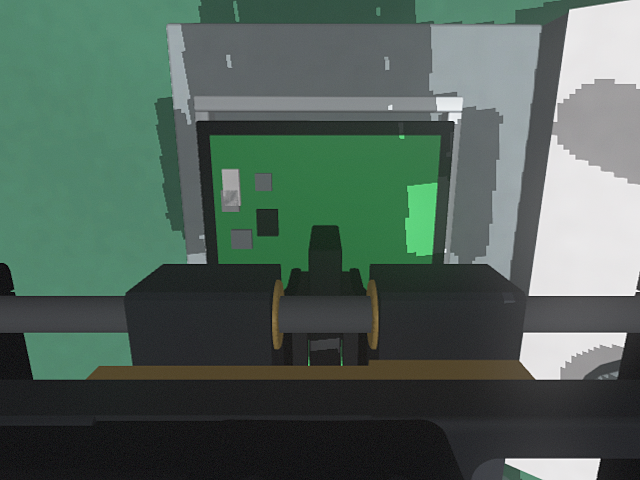

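View pics/s3c.png

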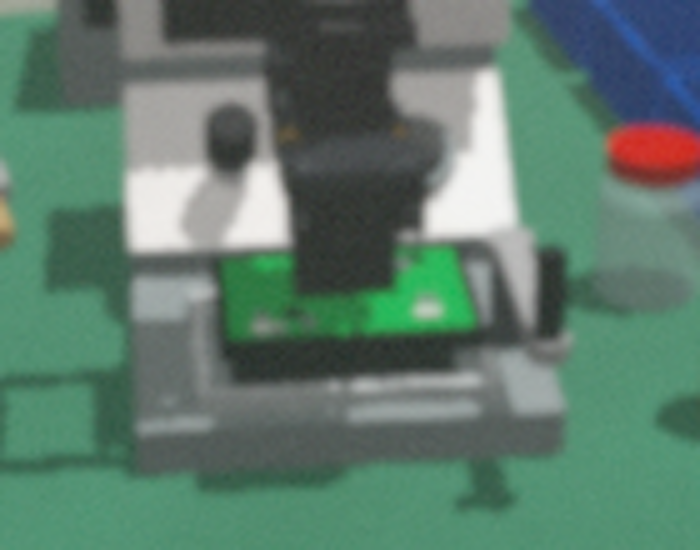

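The carrier sits about 2.5 mm too far toward +x (its edge is at -72.4, it should be at -75). y is centred. Correcting, then checking.

send_rows([
  {"tx":0.25,"ty":0.05,"tz":0.2,"rx":0,"ry":0,"rz":0},
  {"tx":0.25,"ty":0.05,"tz":0.5,"rx":0,"ry":0,"rz":0},
  {"tx":0.25,"ty":0.05,"tz":0.8,"rx":0,"ry":0,"rz":0},
  {"tx":0.25,"ty":0.05,"tz":0.8,"rx":0,"ry":0,"rz":0},
  {"tx":0.25,"ty":0.05,"tz":0.8,"rx":0,"ry":0,"rz":0},
])

```text
time: 9.02
position: [0.5409, 0.0592, 0.0663]
tool_rot: [0.057, 0.998, 0.0, -0.0]
ft_force: [-0.0, -0.5, -2.5]
grip_width: 0.012
```

send_rows([
  {"tx":0,"ty":0,"tz":0,"rx":0,"ry":0,"rz":0},
  {"tx":0,"ty":0,"tz":0,"rx":0,"ry":0,"rz":0},
  {"tx":0,"ty":0,"tz":0,"rx":0,"ry":0,"rz":0},
])

```text
time: 9.27
position: [0.5412, 0.0592, 0.0666]
tool_rot: [0.057, 0.998, -0.0, 0.0]
ft_force: [0.6, -0.7, -2.4]
grip_width: 0.0117
```

```bash
python3 - <<'E'
from fit import *
plan([.5424,.0584,.0495],np.pi/2-.115)
o=robot.get_obs();print(o['joint_velocities'].round(3))
p=np.array([543.4,58.9,-.115])
for n in ['wrist']:
    c=robot.camera(n);save(c['color'],n+'4');W=cloud(c,o).reshape(-1,3);W=W[np.isfinite(W).all(1)]*1000
    c,s=np.cos(p[2]),np.sin(p[2]);d=W[:,:2]-p[:2]
    x=d[:,0]*c+d[:,1]*s;y=-d[:,0]*s+d[:,1]*c;z=W[:,2]
    zc=(o['position'][2]-.0195)*1000+12
    m=(abs(z-zc)<4)&(abs(x)<85)&(abs(y)<57);m2=m&(z>49)
    print(n,'carrier x',np.percentile(x[m2],[.5,1,50,99,99.5]),'y',np.percentile(y[m2],[.5,1,50,99,99.5]),m2.sum(),zc)
    m=(abs(z-42)<4)&(abs(x+81.5)<12)&(abs(y)<50); print(' rail-x',m.sum(), np.percentile(x[m],[2,50,98]) if m.sum() else 0)
    m=(abs(z-42)<4)&(abs(y-61.5)<12)&(abs(x)<70); print(' rail+y',m.sum(), np.percentile(y[m],[2,50,98]) if m.sum() else 0)
print(robot.get_obs()['position'])
E
```

```text
pos [0.5412 0.0592 0.0666] yaw tool y deg 83.5 DELTA cm [-0.13 -0.06  1.71] rot [-0.     0.     0.002] t 9.27
[ 0.    -0.003 -0.     0.001  0.002  0.001]
wrist carrier x [-76.03897964 -75.69269789 -47.45232953 -10.82486471  -7.50652001] y [-53.62322706 -53.07021915   1.18223121  54.17920752  54.69524913] 34483 59.061271045855044
 rail-x 3479 [-84.80819425 -81.5652722  -78.17522386]
 rail+y 1363 [60.77136407 63.37041546 66.04707146]
[0.54119399 0.05917018 0.06657911]
```

View pics/wrist4.png

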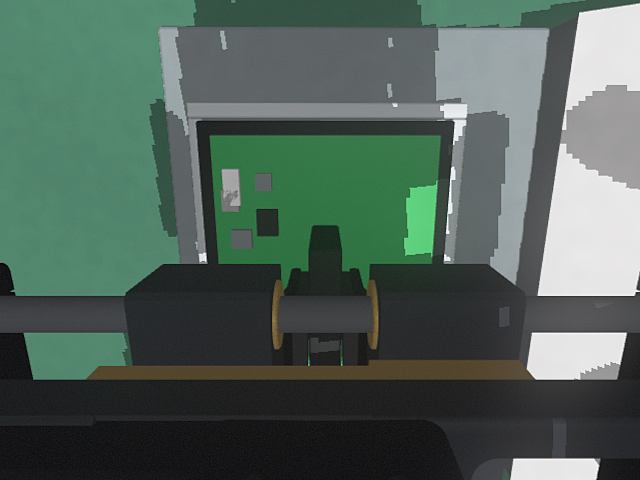

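send_rows([
  {"tx":-0.07,"ty":0,"tz":0.3,"rx":0,"ry":0,"rz":0},
  {"tx":-0.07,"ty":0,"tz":0.6,"rx":0,"ry":0,"rz":0},
  {"tx":-0.07,"ty":0,"tz":0.9,"rx":0,"ry":0,"rz":0},
  {"tx":-0.07,"ty":0,"tz":1.2,"rx":0,"ry":0,"rz":0},
  {"tx":-0.07,"ty":0,"tz":1.4,"rx":0,"ry":0,"rz":0},
])

```text
time: 9.73
position: [0.5415, 0.0591, 0.052]
tool_rot: [0.057, 0.998, 0.0, -0.0]
ft_force: [-0.2, -0.1, -2.4]
grip_width: 0.0116
```

send_rows([
  {"tx":0,"ty":0,"tz":0.05,"rx":0,"ry":0,"rz":0},
  {"tx":0,"ty":0,"tz":0.1,"rx":0,"ry":0,"rz":0},
  {"tx":0,"ty":0,"tz":0.15,"rx":0,"ry":0,"rz":0},
  {"tx":0,"ty":0,"tz":0.2,"rx":0,"ry":0,"rz":0},
  {"tx":0,"ty":0,"tz":0.2,"rx":0,"ry":0,"rz":0},
])

```text
time: 10.15
position: [0.5419, 0.0591, 0.0506]
tool_rot: [0.057, 0.998, -0.0, 0.0]
ft_force: [0.7, -0.7, -2.5]
grip_width: 0.0119
```

send_rows([
  {"tx":0,"ty":0,"tz":0.05,"rx":0,"ry":0,"rz":0},
  {"tx":0,"ty":0,"tz":0.1,"rx":0,"ry":0,"rz":0},
  {"tx":0,"ty":0,"tz":0.15,"rx":0,"ry":0,"rz":0},
  {"tx":0,"ty":0,"tz":0.15,"rx":0,"ry":0,"rz":0},
  {"tx":0,"ty":0,"tz":0.15,"rx":0,"ry":0,"rz":0},
])

```text
time: 10.57
position: [0.5419, 0.0591, 0.0495]
tool_rot: [0.057, 0.998, -0.0, 0.0]
ft_force: [-0.9, 0.0, 2.6]
grip_width: 0.0118
```

Force went from -2.5 to +2.6 N, so the carrier is seated. Releasing and rising.

send_rows([
  {"tx":0,"ty":0,"tz":0,"rx":0,"ry":0,"rz":0},
  {"tx":0,"ty":0,"tz":0,"rx":0,"ry":0,"rz":0},
  {"tx":0,"ty":0,"tz":0,"rx":0,"ry":0,"rz":0},
  {"tx":0,"ty":0,"tz":0,"rx":0,"ry":0,"rz":0},
  {"tx":0,"ty":0,"tz":0,"rx":0,"ry":0,"rz":0},
], claw=4.5)

```text
time: 10.98
position: [0.5419, 0.0591, 0.0489]
tool_rot: [0.057, 0.998, -0.0, -0.0]
ft_force: [-0.0, 0.4, 0.2]
grip_width: 0.0374
```

send_rows([
  {"tx":0,"ty":0,"tz":-1,"rx":0,"ry":0,"rz":0},
  {"tx":0,"ty":0,"tz":-3,"rx":0,"ry":0,"rz":0},
  {"tx":0,"ty":0,"tz":-6.5,"rx":0,"ry":0,"rz":0},
  {"tx":0,"ty":0,"tz":-10,"rx":0,"ry":0,"rz":0},
  {"tx":0,"ty":0,"tz":-13.5,"rx":0,"ry":0,"rz":0},
])

```text
time: 11.4
position: [0.5413, 0.0592, 0.1859]
tool_rot: [0.057, 0.998, 0.0, -0.0]
ft_force: [-0.3, -0.5, -0.4]
grip_width: 0.0448
```

```bash
python3 - <<'E'
from fit import *
o=robot.get_obs()
p=np.array([543.4,58.9,-.115])
c_,s=np.cos(p[2]),np.sin(p[2])
for n in ['wrist','side','scene']:
    o=robot.get_obs();c=robot.camera(n);save(c['color'],n+'5');Wf=cloud(c,o);np.save(n+'W5.npy',Wf);W=Wf.reshape(-1,3);W=W[np.isfinite(W).all(1)]*1000
    d=W[:,:2]-p[:2]
    x=d[:,0]*c_+d[:,1]*s;y=-d[:,0]*s+d[:,1]*c_;z=W[:,2]
    f=(z>70)&(z<86)&(abs(x)<45)&(abs(y)<20)
    if f.sum()>10:print(n,'fin',f.sum(),np.percentile(x[f],[2,50,98]),np.percentile(y[f],[2,50,98]),np.percentile(z[f],[50,98]))
    t=(abs(x)<70)&(abs(y)<50)&(z<60)&(z>30);t&=~(abs(y)<12)
    if t.sum()>30:
        q=np.linalg.lstsq(np.c_[np.ones(t.sum()),x[t],y[t]],z[t],rcond=None)[0];print(' top plane',q)
    # handle
    hx=(z>105)&(z<152)&(abs(x-85)<40)&(abs(y+118)<30)
    if hx.sum(): 
        print(' handle',hx.sum(),x[hx].mean(),y[hx].mean(),z[hx].max())
        k=hx&(z>144)
        if k.sum():print('   top',k.sum(),np.mean(x[k]),np.mean(y[k]),W[k].mean(0))
    for l in ['keeper_grip','rod_knob','start_top','keeper_pivot']:
        for e in robot.tip_of(l,n): 
            xy=np.round(e['xy']).astype(int);w=Wf[min(xy[1],479),min(xy[0],639)]*1000;dd=w[:2]-p[:2]
            print('  ',l,e['p'],xy,'tester',np.round([dd[0]*c_+dd[1]*s,-dd[0]*s+dd[1]*c_,w[2]],1))
plan([.62,-.07,.18],-.115)
E
```

```text
wrist fin 1383 [-30.48265752  -3.38814188  27.92293225] [-4.89597456  0.83131868  6.02478858] [82.2618148 83.7313257]
 top plane [4.33748480e+01 3.38628102e-03 1.18473339e-03]
   rod_knob 0.92 [541 163] tester [-55.9 121.2 129.7]
   keeper_pivot 0.95 [323 369] tester [-26.1   0.4 283.4]
side fin 115 [-31.157069    -2.76891691  27.84289817] [-10.95780511  -6.40597101   4.18413348] [77.91171496 83.71937871]
 top plane [ 4.24303967e+01  1.03346393e-03 -4.73229464e-03]
 handle 116 98.07467686581876 -126.34991976430787 149.53231400393938
   top 26 98.5353758087424 -123.52206503161968 [627.11078049 -75.11278321 147.51956833]
   keeper_grip 0.72 [371 235] tester [ 100.2 -128.9  138.4]
   rod_knob 0.49 [307 206] tester [-53.3 109.5 123.7]
   rod_knob 0.42 [325 211] tester [  4.7 151.7  85.6]
   rod_knob 0.36 [325 259] tester [-14.3 -66.7  37.6]
   start_top 0.45 [346 208] tester [ 69.2 135.1 100.2]
   keeper_pivot 0.9 [362 227] tester [98.  -1.7 99.5]
scene fin 143 [-28.50210082   2.70629299  30.43126635] [-6.83326895  1.60720708  6.14075183] [81.85178425 85.31924242]
 top plane [ 4.37156510e+01  1.26870286e-03 -1.52572832e-03]
 handle 102 103.48575339984382 -116.54502533979557 151.59367216546573
   top 39 102.01835438418291 -118.99769449784307 [631.08990978 -71.01795738 149.04229937]
   keeper_grip 0.73 [276 255] tester [ 108.3 -115.2  144.7]
   rod_knob 0.61 [278 254] tester [ 104.4 -111.9  148.7]
   rod_knob 0.51 [396 289] tester [ -1.9 163.6 211.9]
   keeper_pivot 0.82 [311 295] tester [102.7   4.   99.5]
pos [0.5417 0.0591 0.1836] yaw tool y deg 83.5 DELTA cm [ -9.25 -11.94   0.35] rot [-1.000e-03 -1.000e-03  1.572e+00] t 12.15
```

View pics/wrist5.png

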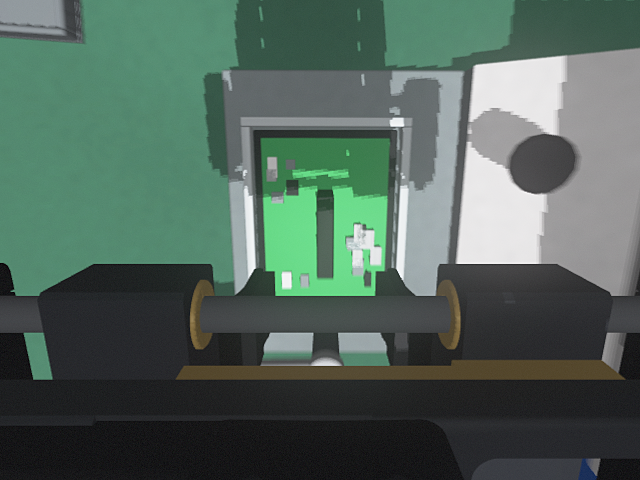

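View pics/scene5.png

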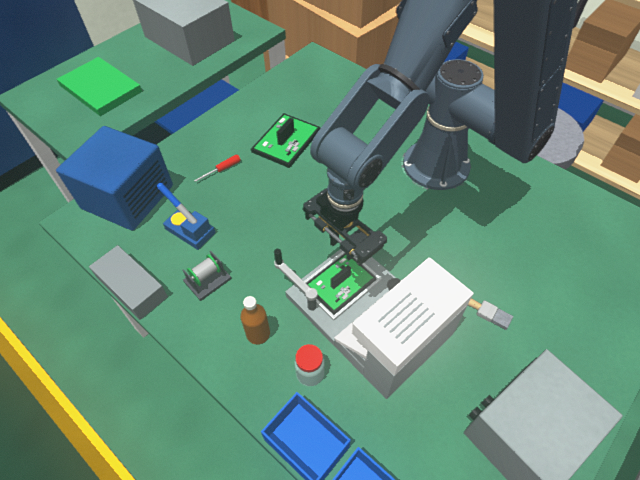

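The carrier is seated flat: fin centre within 1.5 mm, fin top 82-84 mm, board plane level. The handle is near tester (98,-120), so keeper is about 1.57. Moving over the handle.

send_rows([
  {"tx":-2,"ty":-2.5,"tz":0,"rx":0,"ry":0,"rz":0},
  {"tx":-4.5,"ty":-5.4,"tz":0,"rx":0,"ry":0,"rz":0},
  {"tx":-7,"ty":-8.4,"tz":0,"rx":0,"ry":0,"rz":0},
  {"tx":-9,"ty":-11,"tz":0,"rx":0,"ry":0,"rz":0},
  {"tx":-9.9,"ty":-12,"tz":0,"rx":0,"ry":0,"rz":0},
])

```text
time: 12.57
position: [0.6294, -0.0758, 0.1841]
tool_rot: [0.058, 0.998, -0.001, 0.002]
ft_force: [0.9, -0.1, 0.2]
grip_width: 0.0452
```

send_rows([
  {"tx":0,"ty":0,"tz":0,"rx":0,"ry":0,"rz":0},
  {"tx":0,"ty":0,"tz":0,"rx":0,"ry":0,"rz":0},
])

```text
time: 12.73
position: [0.6258, -0.0711, 0.1834]
tool_rot: [0.057, 0.998, 0.001, -0.001]
ft_force: [-0.6, 0.5, -0.2]
grip_width: 0.0448
```

```bash
python3 - <<'E'
from h import *
plan([.627,-.0720,.109],np.pi/2-.115)
for n in ['side','scene','wrist']:
    c=robot.camera(n);save(c['color'],n+'6')
a=cv2.imread('pics/side6.png')[170:290,300:440];b=cv2.imread('pics/scene6.png')[190:310,220:360]
cv2.imwrite('pics/c6.png',np.hstack([cv2.resize(a,(400,343)),cv2.resize(b,(400,343))]))
E
```

```text
pos [ 0.6258 -0.0711  0.1834] yaw tool y deg 83.42 DELTA cm [-0.14 -0.08  7.44] rot [ 0.001 -0.002  0.   ] t 12.73
```

View pics/c6.png

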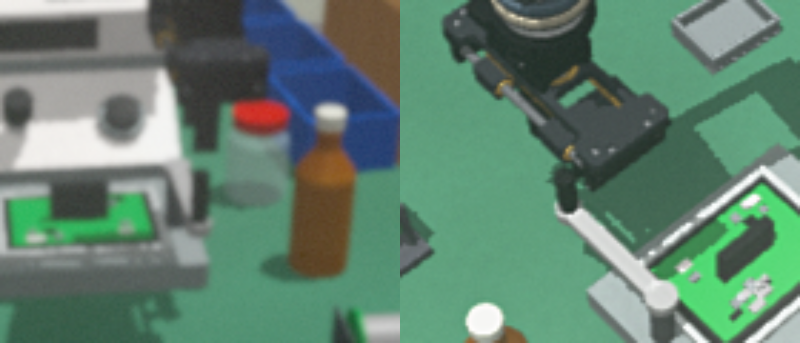

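View pics/wrist6.png

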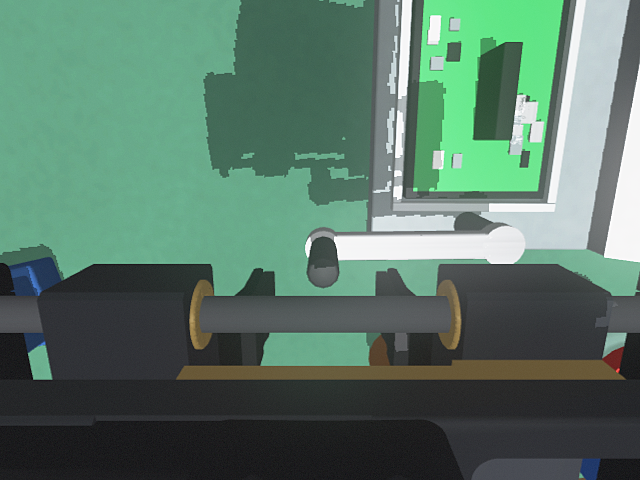

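The wrist view shows the handle at (322,262), laterally centred between the fingers. I'm measuring it along the pad direction from the depth map.

```bash
python3 - <<'E'
from h import *
o=robot.get_obs();c=robot.camera('wrist');W=cloud(c,o)
reg=W[225:292,300:345].reshape(-1,3);reg=reg[np.isfinite(reg).all(1)]
h=reg[(reg[:,2]>.104)&(reg[:,2]<.155)]
print(len(h),h.mean(0),h[:,2].max(),h[:,2].min())
t=h[h[:,2]>.145];print('top',len(t),t.mean(0),t.min(0),t.max(0))
M=R.from_quat(o['tool_rot']).as_matrix()
print('top in tool cm',(M.T@(t.mean(0)-o['position']))*100, 'all',(M.T@(h.mean(0)-o['position']))*100, 'range',np.ptp((h-o['position'])@M,axis=0)*100)
L=(h-o['position'])@M*100; print(L.min(0),L.max(0))
# pivot end
reg=W[220:268,480:530].reshape(-1,3);r=reg[(reg[:,2]>.09)&(reg[:,2]<.11)];print('pivot',len(r),r.mean(0),cv2.minEnclosingCircle((r[:,:2]*1000).astype(np.float32)))
E
```

```text
1322 [ 0.62537189 -0.07018212  0.14021708] 0.15101042409107907 0.1040858949472403
top 814 [ 0.62767766 -0.07049538  0.14898644] [ 0.61947147 -0.07926436  0.14503434] [ 0.63702611 -0.06182684  0.15101042]
top in tool cm [-0.26941456 -0.07901879  3.47998633] all [-0.03865897 -0.07441715  4.35742264] range [1.77857976 1.78936673 4.69378309]
[-1.20413283 -0.97050744  3.27795412] [0.57444693 0.81885929 7.97173721]
pivot 1525 [0.63914791 0.04743752 0.0988769 ] ((639.8074951171875, 47.06113815307617), 16.201547622680664)
```

send_rows([
  {"tx":-0.3,"ty":-0.05,"tz":1.5,"rx":0,"ry":0,"rz":0},
  {"tx":-0.3,"ty":-0.05,"tz":3.5,"rx":0,"ry":0,"rz":0},
  {"tx":-0.3,"ty":-0.05,"tz":5.5,"rx":0,"ry":0,"rz":0},
  {"tx":-0.3,"ty":-0.05,"tz":7,"rx":0,"ry":0,"rz":0},
  {"tx":-0.3,"ty":-0.05,"tz":7.3,"rx":0,"ry":0,"rz":0},
])

```text
time: 13.35
position: [0.6268, -0.0702, 0.1084]
tool_rot: [0.056, 0.998, 0.001, -0.003]
ft_force: [-0.3, -0.4, -0.3]
grip_width: 0.0451
```

send_rows([
  {"tx":0,"ty":0,"tz":0,"rx":0,"ry":0,"rz":0},
  {"tx":0,"ty":0,"tz":0,"rx":0,"ry":0,"rz":0},
  {"tx":0,"ty":0,"tz":0,"rx":0,"ry":0,"rz":0},
  {"tx":0,"ty":0,"tz":0,"rx":0,"ry":0,"rz":0},
  {"tx":0,"ty":0,"tz":0,"rx":0,"ry":0,"rz":0},
], claw=1.4, squeeze=15)

```text
time: 13.77
position: [0.6301, -0.0723, 0.1122]
tool_rot: [0.057, 0.998, -0.0, 0.001]
ft_force: [-0.3, -0.3, 1.5]
grip_width: 0.0199
```

send_rows([
  {"tx":0,"ty":0,"tz":0,"rx":0,"ry":0,"rz":0},
  {"tx":0,"ty":0,"tz":0,"rx":0,"ry":0,"rz":0},
  {"tx":0,"ty":0,"tz":0,"rx":0,"ry":0,"rz":0},
])

```text
time: 14.02
position: [0.6302, -0.0714, 0.112]
tool_rot: [0.057, 0.998, 0.001, 0.001]
ft_force: [-0.2, 4.6, 5.4]
grip_width: 0.0176
```

```bash
python3 - <<'E'
from h import *
o=robot.get_obs();print(o['grip_width'],o['ft_force'])
pv=np.array([.6401,.0473]);yaw=-.115
p0=o['position'][:2]-pv;print('radius',np.linalg.norm(p0),'keeper',np.arctan2(p0[1],p0[0])-yaw+np.pi)
M=R.from_quat(o['tool_rot']).as_matrix()
r=.120
a0=np.arctan2(p0[1],p0[0]); a1=yaw-np.pi
for k in range(0,13):
    a=a0+(a1-a0)*k/12; q=pv+r*np.array([np.cos(a),np.sin(a)])
    print(k,np.round((M.T@np.r_[q-o['position'][:2],0])*100,2),np.round(q,4))
E
```

```text
0.017624385038418292 [-0.19760631  4.57509889  5.37732024]
radius 0.11910955604116395 keeper 1.6024880457816861
0 [-0.   -0.09 -0.  ] [ 0.6301 -0.0723]
1 [ 1.6  -0.03 -0.  ] [ 0.6143 -0.0699]
2 [ 3.18  0.24 -0.01] [ 0.5989 -0.0654]
3 [ 4.7   0.72 -0.01] [ 0.5843 -0.0589]
4 [ 6.15  1.4  -0.01] [ 0.5706 -0.0505]
5 [ 7.5   2.26 -0.01] [ 0.5582 -0.0404]
6 [ 8.72  3.3  -0.01] [ 0.5473 -0.0287]
7 [ 9.8   4.49 -0.01] [ 0.538  -0.0157]
8 [ 1.07e+01  5.81e+00 -1.00e-02] [ 0.5305 -0.0015]
9 [ 1.142e+01  7.240e+00 -1.000e-02] [0.525  0.0135]
10 [ 1.194e+01  8.750e+00 -1.000e-02] [0.5215 0.0291]
11 [ 1.226e+01  1.032e+01 -1.000e-02] [0.5201 0.0451]
12 [ 1.236e+01  1.192e+01 -1.000e-02] [0.5209 0.0611]
```

send_rows([
  {"tx":1.6,"ty":0,"tz":0,"rx":0,"ry":0,"rz":0},
  {"tx":3.2,"ty":0.25,"tz":0,"rx":0,"ry":0,"rz":0},
  {"tx":4.7,"ty":0.7,"tz":0,"rx":0,"ry":0,"rz":0},
  {"tx":6.15,"ty":1.4,"tz":0,"rx":0,"ry":0,"rz":0},
  {"tx":7.5,"ty":2.25,"tz":0,"rx":0,"ry":0,"rz":0},
])

```text
time: 14.43
position: [0.5631, -0.0397, 0.1122]
tool_rot: [0.059, 0.998, 0.001, 0.007]
ft_force: [13.1, 10.1, -3.4]
grip_width: 0.0175
```

send_rows([
  {"tx":1.2,"ty":1.05,"tz":0,"rx":0,"ry":0,"rz":0},
  {"tx":2.3,"ty":2.25,"tz":0,"rx":0,"ry":0,"rz":0},
  {"tx":3.2,"ty":3.55,"tz":0,"rx":0,"ry":0,"rz":0},
  {"tx":3.9,"ty":5,"tz":0,"rx":0,"ry":0,"rz":0},
  {"tx":4.4,"ty":6.5,"tz":0,"rx":0,"ry":0,"rz":0},
])

```text
time: 14.85
position: [0.522, 0.0272, 0.1119]
tool_rot: [0.057, 0.998, -0.001, 0.001]
ft_force: [-0.7, -3.3, 6.2]
grip_width: 0.0174
```

```bash
python3 - <<'E'
from h import *
o=robot.get_obs();print(o['grip_width'],o['ft_force'])
pv=np.array([.6401,.0473]);yaw=-.115
p0=o['position'][:2]-pv;print('radius',np.linalg.norm(p0),'keeper',np.arctan2(p0[1],p0[0])-yaw+np.pi)
q=pv+.12*np.array([np.cos(yaw-np.pi),np.sin(yaw-np.pi)])
plan([q[0],q[1],.112],np.pi/2-.115)
E
```

```text
0.01736056752832494 [-0.67427536 -3.30005952  6.21415792]
radius 0.11979719801847205 keeper 0.28367456865845186
pos [0.522  0.0272 0.1119] yaw tool y deg 83.51 DELTA cm [ 0.49  3.35 -0.02] rot [-0.003  0.003  0.002] t 14.85
```

send_rows([
  {"tx":0.3,"ty":1.2,"tz":0,"rx":0,"ry":0,"rz":0},
  {"tx":0.4,"ty":2.3,"tz":0,"rx":0,"ry":0,"rz":0},
  {"tx":0.4,"ty":3.2,"tz":0,"rx":0,"ry":0,"rz":0},
  {"tx":0.4,"ty":3.5,"tz":0,"rx":0,"ry":0,"rz":0},
  {"tx":0.4,"ty":3.6,"tz":0,"rx":0,"ry":0,"rz":0},
])

```text
time: 15.27
position: [0.5202, 0.0624, 0.1114]
tool_rot: [0.055, 0.998, -0.003, -0.001]
ft_force: [-4.5, -10.4, 7.1]
grip_width: 0.0176
```

send_rows([
  {"tx":0,"ty":0,"tz":0,"rx":0,"ry":0,"rz":0},
  {"tx":0,"ty":0,"tz":0,"rx":0,"ry":0,"rz":0},
])

```text
time: 15.43
position: [0.5202, 0.0624, 0.1114]
tool_rot: [0.056, 0.998, -0.002, -0.001]
ft_force: [-2.9, -6.3, 6.1]
grip_width: 0.0174
```

```bash
python3 - <<'E'
from h import *
o=robot.get_obs();print(o['grip_width'],o['ft_force'])
pv=np.array([.6401,.0473]);yaw=-.115
p0=o['position'][:2]-pv;print('radius',np.linalg.norm(p0),'keeper',np.arctan2(p0[1],p0[0])-yaw+np.pi)
c=robot.camera('side');save(c['color'],'side7')
a=cv2.imread('pics/side7.png')[160:290,250:400];cv2.imwrite('pics/c7.png',cv2.resize(a,None,fx=4,fy=4))
E
```

```text
0.01744650977609866 [-2.87551684 -6.32842496  6.12325317]
radius 0.12081510449740344 keeper 6.2729548411166505
```

View pics/c7.png

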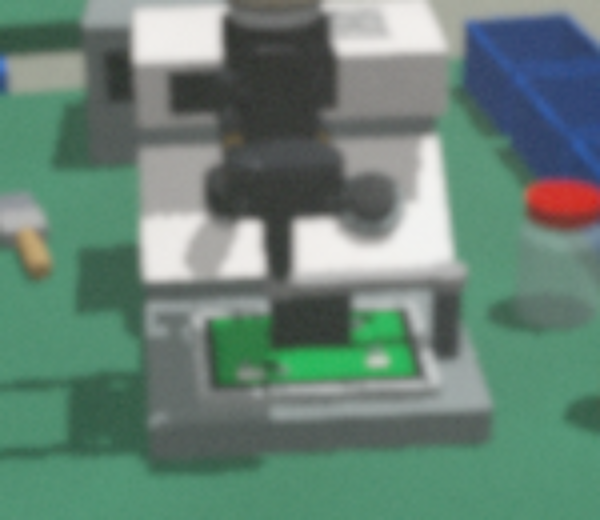

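The keeper is at about 0 by geometry, with a 7 N reaction against the stop. The bar lies over the fin. Releasing and rising.

send_rows([
  {"tx":0,"ty":-0.1,"tz":0,"rx":0,"ry":0,"rz":0},
  {"tx":0,"ty":-0.1,"tz":0,"rx":0,"ry":0,"rz":0},
  {"tx":0,"ty":-0.1,"tz":0,"rx":0,"ry":0,"rz":0},
  {"tx":0,"ty":-0.1,"tz":0,"rx":0,"ry":0,"rz":0},
  {"tx":0,"ty":-0.1,"tz":0,"rx":0,"ry":0,"rz":0},
], claw=4.5)

```text
time: 15.9
position: [0.5212, 0.0636, 0.1108]
tool_rot: [0.057, 0.998, -0.0, -0.0]
ft_force: [0.0, -0.2, -0.3]
grip_width: 0.0409
```

send_rows([
  {"tx":0,"ty":0,"tz":-1.5,"rx":0,"ry":0,"rz":0},
  {"tx":0,"ty":0,"tz":-4.5,"rx":0,"ry":0,"rz":0},
  {"tx":0,"ty":0,"tz":-8.5,"rx":0,"ry":0,"rz":0},
  {"tx":0,"ty":0,"tz":-12.5,"rx":0,"ry":0,"rz":0},
  {"tx":0,"ty":0,"tz":-16,"rx":0,"ry":0,"rz":0},
])

```text
time: 16.32
position: [0.5212, 0.0636, 0.2732]
tool_rot: [0.057, 0.998, -0.0, 0.0]
ft_force: [0.8, -0.8, -0.3]
grip_width: 0.045
```

```bash
cat >> h.py <<'E'
P0=np.array([.5434,.0589,0]);YAW=-.115
RT=R.from_euler('z',YAW).as_matrix()
def w2t(X): return (np.asarray(X)-P0)@RT
def t2w(X): return RT@np.asarray(X)+P0
n_=np.array([0,-np.sin(np.radians(35)),np.cos(np.radians(35))]);s_=np.array([0,n_[2],-n_[1]])
PM=np.array([0,.154,.0845+.0])
RP=RT@np.column_stack([s_,[1,0,0],-n_])   # tool x upslope, y tester x, z into panel
def panel(x,s,n): return t2w(PM+np.array([x,0,0])+s*s_+n*n_)
E
python3 - <<'E'
from h import *
o=robot.get_obs();print(np.round(o['q'],3),np.linalg.det(RP))
c=robot.camera('wrist');print(np.round(c['tool_from_camera'],3));save(c['color'],'wrist8')
for n in ['side','scene','wrist']:
    c=robot.camera(n);W=w2t(cloud(c,o).reshape(-1,3));W=W[np.isfinite(W).all(1)]
    d=W-PM;x=d[:,0];s=d@s_;n0=d@n_
    k=(abs(x+.055)<.025)&(abs(s)<.03)&(n0>.045)&(n0<.065)
    if k.sum()>10:print(n,'knob end',k.sum(),x[k].mean(),s[k].mean(),np.median(n0[k]),np.ptp(x[k]),np.ptp(s[k]))
    k=(abs(x-.06)<.025)&(abs(s)<.03)&(n0>.008)&(n0<.06)
    if k.sum()>10:print(n,'button',k.sum(),x[k].mean(),s[k].mean(),np.percentile(n0[k],[5,25,50,75,95]))
    k=(abs(x)<.02)&(abs(s)<.04)&(abs(n0)<.01); print(n,'panel',k.sum(),np.median(n0[k]) if k.sum() else 0)
plan(panel(-.055,0,.15),Rw=RP)
E
```

```text
[-0.092  0.332  1.619 -0.     1.189 -1.549] 1.0
[[ 0.    -0.97  -0.244  0.066]
 [ 1.     0.    -0.     0.001]
 [ 0.    -0.244  0.97  -0.162]
 [ 0.     0.     0.     1.   ]]
side knob end 96 -0.056153748264825006 -0.0092999887126983 0.05358507339811587 0.031004121291094755 0.030621557164803012
side button 195 0.05869957640258662 -0.009726844234060849 [0.00939576 0.01292564 0.01897181 0.02130049 0.02559113]
side panel 223 -0.00024523751075674103
scene knob end 99 -0.050332795202485354 -0.002024595207287407 0.05579255127878144 0.03659782953809569 0.03481835650257505
scene panel 0 0
wrist knob end 1468 -0.05868300951955021 -0.0025950643964947075 0.05410865041120147 0.032827672175751485 0.03394376614471444
wrist panel 3546 -0.001263576486021823
pos [0.5214 0.0636 0.2719] yaw tool y deg 83.51 DELTA cm [3.27 6.59 6.45] rot [-0.477  0.48   1.52 ] t 16.52
```

View pics/wrist8.png

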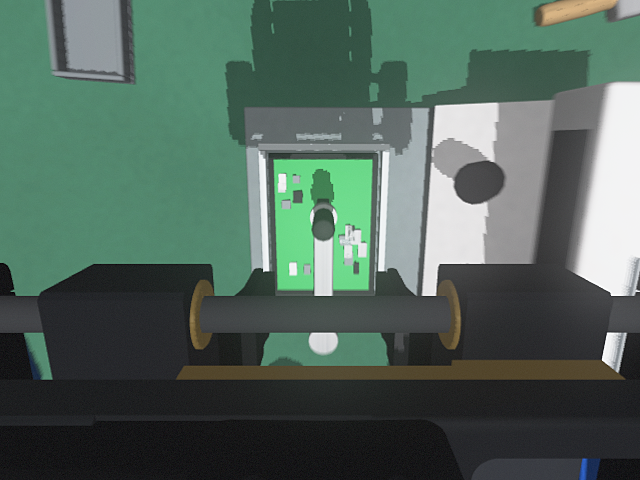

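The bar lies over the fin with the handle at (322,220). Next: rotate to the panel orientation in place, high above the bench.

send_rows([
  {"tx":0,"ty":0,"tz":0,"rx":-0.032,"ry":0.032,"rz":0.101},
  {"tx":0,"ty":0,"tz":0,"rx":-0.064,"ry":0.064,"rz":0.202},
  {"tx":0,"ty":0,"tz":0,"rx":-0.096,"ry":0.096,"rz":0.304},
  {"tx":0,"ty":0,"tz":0,"rx":-0.127,"ry":0.128,"rz":0.405},
  {"tx":0,"ty":0,"tz":0,"rx":-0.159,"ry":0.16,"rz":0.507},
])

```text
time: 16.93
position: [0.52, 0.0638, 0.2688]
tool_rot: [0.307, 0.945, 0.083, -0.078]
ft_force: [-0.1, -0.2, 0.3]
grip_width: 0.0447
```

send_rows([
  {"tx":0,"ty":0,"tz":0,"rx":-0.032,"ry":0.032,"rz":0.101},
  {"tx":0,"ty":0,"tz":0,"rx":-0.064,"ry":0.064,"rz":0.202},
  {"tx":0,"ty":0,"tz":0,"rx":-0.096,"ry":0.096,"rz":0.304},
  {"tx":0,"ty":0,"tz":0,"rx":-0.127,"ry":0.128,"rz":0.405},
  {"tx":0,"ty":0,"tz":0,"rx":-0.159,"ry":0.16,"rz":0.507},
])

```text
time: 17.35
position: [0.5201, 0.0637, 0.2687]
tool_rot: [0.531, 0.819, 0.159, -0.146]
ft_force: [-0.4, 0.8, 0.3]
grip_width: 0.0452
```

send_rows([
  {"tx":0,"ty":0,"tz":0,"rx":-0.032,"ry":0.032,"rz":0.101},
  {"tx":0,"ty":0,"tz":0,"rx":-0.064,"ry":0.064,"rz":0.202},
  {"tx":0,"ty":0,"tz":0,"rx":-0.096,"ry":0.096,"rz":0.304},
  {"tx":0,"ty":0,"tz":0,"rx":-0.127,"ry":0.128,"rz":0.405},
  {"tx":0,"ty":0,"tz":0,"rx":-0.159,"ry":0.16,"rz":0.507},
], claw=7)

```text
time: 17.77
position: [0.5201, 0.0637, 0.2688]
tool_rot: [0.715, 0.631, 0.223, -0.203]
ft_force: [-0.5, -0.4, -0.8]
grip_width: 0.067
```

send_rows([
  {"tx":0,"ty":0,"tz":0,"rx":0,"ry":0,"rz":0},
  {"tx":0,"ty":0,"tz":0,"rx":0,"ry":0,"rz":0},
])

```text
time: 17.93
position: [0.52, 0.0635, 0.2694]
tool_rot: [0.713, 0.634, 0.223, -0.202]
ft_force: [-0.3, 1.0, 0.1]
grip_width: 0.0694
```

```bash
python3 - <<'E'
from h import *
o=robot.get_obs();print(np.round(o['q'],3))
plan(panel(-.055,0,.10),Rw=RP)
E
```

```text
[-0.435  0.39   1.719  0.597  1.308 -0.559]
pos [0.52   0.0635 0.2694] yaw tool y deg -6.6 DELTA cm [ 1.84 -3.05 13.88] rot [-0.005 -0.    -0.004] t 17.93
```

send_rows([
  {"tx":0.4,"ty":-0.7,"tz":2.8,"rx":0,"ry":0,"rz":0},
  {"tx":0.8,"ty":-1.4,"tz":6.3,"rx":0,"ry":0,"rz":0},
  {"tx":1.3,"ty":-2.2,"tz":9.8,"rx":0,"ry":0,"rz":0},
  {"tx":1.6,"ty":-2.8,"tz":12.5,"rx":0,"ry":0,"rz":0},
  {"tx":1.8,"ty":-3.05,"tz":13.9,"rx":-0.005,"ry":0,"rz":-0.004},
])

```text
time: 18.35
position: [0.4988, 0.1635, 0.165]
tool_rot: [0.711, 0.636, 0.224, -0.201]
ft_force: [-0.2, -0.2, 0.0]
grip_width: 0.0696
```

send_rows([
  {"tx":0,"ty":0,"tz":0,"rx":0,"ry":0,"rz":0},
  {"tx":0,"ty":0,"tz":0,"rx":0,"ry":0,"rz":0},
  {"tx":0,"ty":0,"tz":0,"rx":0,"ry":0,"rz":0},
])

```text
time: 18.6
position: [0.5027, 0.1605, 0.168]
tool_rot: [0.712, 0.635, 0.226, -0.198]
ft_force: [-0.2, -0.3, 0.5]
grip_width: 0.0698
```

```bash
cat > pan.py <<'E'
from h import *
import sys
tag=sys.argv[1]
for n in ['wrist','side']:
    o=robot.get_obs();c=robot.camera(n);save(c['color'],n+tag);W=w2t(cloud(c,o).reshape(-1,3));W=W[np.isfinite(W).all(1)]
    d=W-PM;x=d[:,0];s=d@s_;n0=d@n_
    k=(abs(x+.055)<.03)&(abs(s)<.03)&(n0>.045)&(n0<.1)
    if k.sum()>10:
        top=np.percentile(n0[k],90);k&=n0>top-.006
        print(n,'knob end',k.sum(),[ (np.percentile(a[k],1)+np.percentile(a[k],99))/2 for a in (x,s)],np.median(n0[k]),np.ptp(x[k]),np.ptp(s[k]))
    k=(abs(x-.06)<.03)&(abs(s)<.03)&(n0>.008)&(n0<.06)
    if k.sum()>10:
        print(n,'button',k.sum(),np.percentile(n0[k],[5,25,50,75,95]));k&=n0>np.percentile(n0[k],80)-.004
        print([ (np.percentile(a[k],1)+np.percentile(a[k],99))/2 for a in (x,s)],np.median(n0[k]))
    k=(abs(x)<.02)&(abs(s)<.04)&(abs(n0)<.01); print(n,'panel',k.sum(),np.median(n0[k]) if k.sum() else 0)
    for l in ['rod_knob','start_top']: print(l,robot.tip_of(l,n)[:2])
p=w2t(robot.get_obs()['position'])-PM;print('TCP x,s,n mm',np.round([p[0]*1e3,p@s_*1e3,p@n_*1e3],1))
E
python3 pan.py 9
```

```text
wrist knob end 2505 [np.float64(-0.05532193351165596), np.float64(-0.0028552217467588863)] 0.054645470210726944 0.033601282336838616 0.0333591849406983
wrist button 4532 [0.01024526 0.01149103 0.01950546 0.02137853 0.02224065]
[np.float64(0.058895606783093524), np.float64(-0.002639838480004446)] 0.021325050144544697
wrist panel 5496 -0.0005446763916472005
rod_knob [{'xy': [320.0, 258.3], 'p': 0.76}]
start_top [{'xy': [490.3, 251.6], 'p': 0.72}]
side knob end 66 [np.float64(-0.05575631513062475), np.float64(-0.008025189391013463)] 0.055828585268002495 0.03092589859415666 0.02905853302277453
side button 201 [0.00949755 0.01241517 0.01856132 0.0224834  0.02540274]
[np.float64(0.058300800597734834), np.float64(-0.008163882525733922)] 0.022644979593480528
side panel 224 -0.00048568255533315953
rod_knob [{'xy': [309.2, 208.0], 'p': 0.54}, {'xy': [343.8, 204.3], 'p': 0.48}]
start_top [{'xy': [345.4, 206.8], 'p': 0.66}]
TCP x,s,n mm [-52.5   0.4 101.9]
```

View pics/wrist9.png

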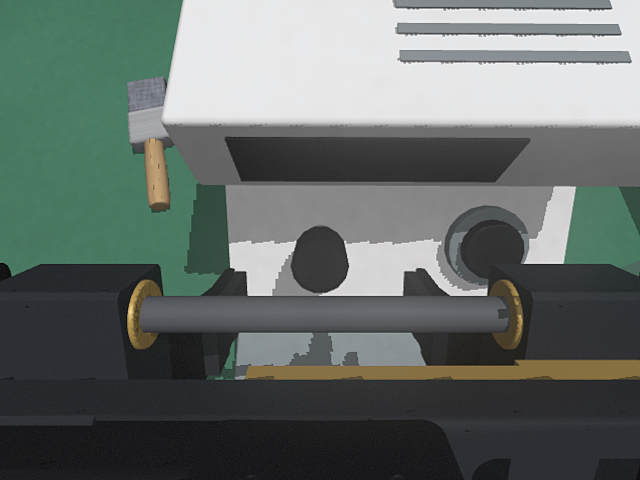

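View pics/side9.png

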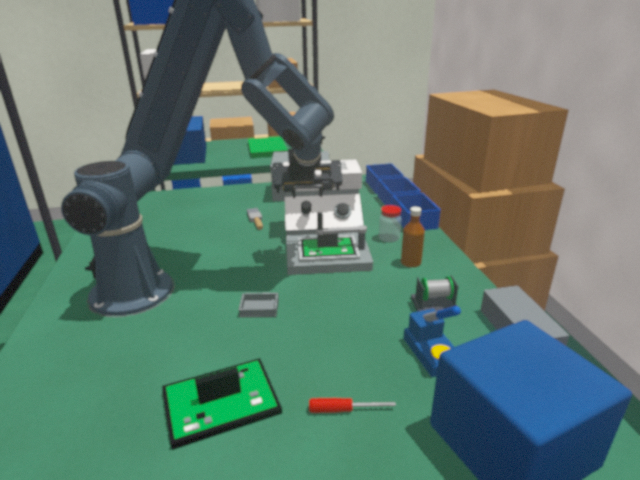

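The knob end is at wrist (320,258), tester x -55, slope offset -2.8 mm, between the fingers. Button top: x 59, slope -2.6, about 21 mm off the panel. Moving in along the normal.

send_rows([
  {"tx":-0.3,"ty":-0.28,"tz":1,"rx":0,"ry":0,"rz":0},
  {"tx":-0.3,"ty":-0.28,"tz":3,"rx":0,"ry":0,"rz":0},
  {"tx":-0.3,"ty":-0.28,"tz":5,"rx":0,"ry":0,"rz":0},
  {"tx":-0.3,"ty":-0.28,"tz":7,"rx":0,"ry":0,"rz":0},
  {"tx":-0.3,"ty":-0.28,"tz":7.9,"rx":0,"ry":0,"rz":0},
])

```text
time: 19.32
position: [0.5026, 0.2046, 0.0991]
tool_rot: [0.712, 0.635, 0.224, -0.2]
ft_force: [0.4, 0.9, -0.0]
grip_width: 0.0699
```

send_rows([
  {"tx":0,"ty":0,"tz":0,"rx":0,"ry":0,"rz":0},
  {"tx":0,"ty":0,"tz":0,"rx":0,"ry":0,"rz":0},
  {"tx":0,"ty":0,"tz":0,"rx":0,"ry":0,"rz":0},
])

```text
time: 19.57
position: [0.5043, 0.2034, 0.1015]
tool_rot: [0.712, 0.635, 0.226, -0.198]
ft_force: [0.2, -0.2, -0.1]
grip_width: 0.0706
```

```bash
python3 pan.py 10; python3 -c "
from h import *
print(robot.get_obs()['ft_force'])"
```

```text
wrist knob end 2635 [np.float64(-0.055223298858404574), np.float64(-0.0024699916275243757)] 0.05457301368388118 0.03209159356187 0.033551942662549995
wrist button 2796 [0.00960873 0.01097893 0.01162488 0.01461337 0.02133754]
[np.float64(0.05812908252451272), np.float64(0.012932208481634108)] 0.02008788359295959
wrist panel 6679 -0.0005523908709412059
rod_knob [{'xy': [325.2, 310.5], 'p': 0.95}]
start_top []
side knob end 45 [np.float64(-0.05533200048153261), np.float64(-0.009325894413941334)] 0.05526583494397282 0.03053154328817361 0.03369635356343491
side button 202 [0.00929764 0.01250781 0.01792486 0.02093419 0.02414527]
[np.float64(0.05962928634243878), np.float64(-0.007936738446773218)] 0.020803638065180735
side panel 142 -0.0002718732846175783
rod_knob [{'xy': [305.2, 206.8], 'p': 0.68}, {'xy': [257.9, 222.8], 'p': 0.57}]
start_top [{'xy': [345.9, 205.7], 'p': 0.63}]
TCP x,s,n mm [-55.4  -2.5  22.7]
[ 0.67146016 -0.77801432  0.05615174]
```

View pics/wrist10.png

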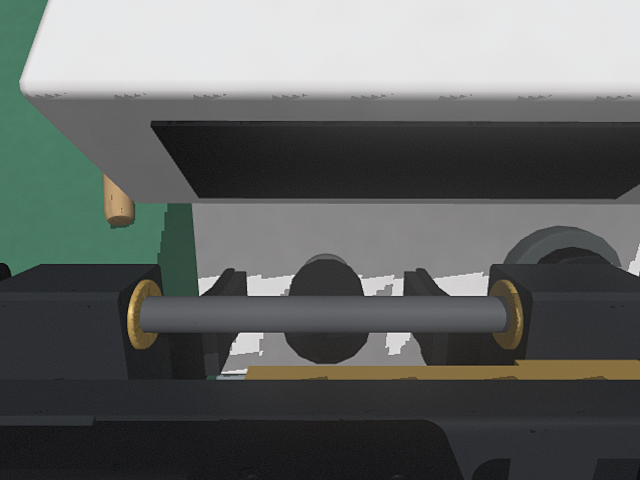

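Aligned: TCP at (-55.4, -2.5, 22.7) and the knob at (-55.2, -2.5). Gripping.

send_rows([
  {"tx":0,"ty":0,"tz":0,"rx":0,"ry":0,"rz":0},
  {"tx":0,"ty":0,"tz":0,"rx":0,"ry":0,"rz":0},
  {"tx":0,"ty":0,"tz":0,"rx":0,"ry":0,"rz":0},
  {"tx":0,"ty":0,"tz":0,"rx":0,"ry":0,"rz":0},
  {"tx":0,"ty":0,"tz":0,"rx":0,"ry":0,"rz":0},
], claw=3, squeeze=35)

```text
time: 20.28
position: [0.5039, 0.2037, 0.1011]
tool_rot: [0.712, 0.635, 0.226, -0.199]
ft_force: [-0.6, 0.9, -0.8]
grip_width: 0.0441
```

send_rows([
  {"tx":0,"ty":0,"tz":0,"rx":0,"ry":0,"rz":0},
  {"tx":0,"ty":0,"tz":0,"rx":0,"ry":0,"rz":0},
  {"tx":0,"ty":0,"tz":0,"rx":0,"ry":0,"rz":0},
  {"tx":0,"ty":0,"tz":0,"rx":0,"ry":0,"rz":0},
])

```text
time: 20.62
position: [0.5048, 0.2035, 0.1012]
tool_rot: [0.712, 0.635, 0.226, -0.198]
ft_force: [2.7, 0.8, -0.2]
grip_width: 0.0336
```

send_rows([
  {"tx":0,"ty":0,"tz":-0.3,"rx":0,"ry":0,"rz":0},
  {"tx":0,"ty":0,"tz":-0.6,"rx":0,"ry":0,"rz":0},
  {"tx":0,"ty":0,"tz":-0.9,"rx":0,"ry":0,"rz":0},
  {"tx":0,"ty":0,"tz":-1.2,"rx":0,"ry":0,"rz":0},
  {"tx":0,"ty":0,"tz":-1.4,"rx":0,"ry":0,"rz":0},
])

```text
time: 21.03
position: [0.5038, 0.1952, 0.1132]
tool_rot: [0.712, 0.635, 0.226, -0.198]
ft_force: [2.1, -1.2, 2.1]
grip_width: 0.033
```

```bash
python3 - <<'E'
from h import *
o=robot.get_obs();p=w2t(o['position'])-PM;print('TCP x,s,n mm',np.round([p[0]*1e3,p@s_*1e3,p@n_*1e3],1),o['ft_force'],'n force',(RT.T@o['ft_force'])@n_,o['grip_width'])
E
```

```text
TCP x,s,n mm [-55.   -2.5  36.7] [ 2.13406178 -1.22828976  2.07361762] n force 2.258017280764831 0.03304275065516059
```

Travel is about 14.4 mm and the detent now draws outward (+2.3 N along the normal). 3.6 mm more, then open.

send_rows([
  {"tx":0,"ty":0,"tz":-0.1,"rx":0,"ry":0,"rz":0},
  {"tx":0,"ty":0,"tz":-0.2,"rx":0,"ry":0,"rz":0},
  {"tx":0,"ty":0,"tz":-0.3,"rx":0,"ry":0,"rz":0},
  {"tx":0,"ty":0,"tz":-0.35,"rx":0,"ry":0,"rz":0},
  {"tx":0,"ty":0,"tz":-0.35,"rx":0,"ry":0,"rz":0},
])

```text
time: 21.45
position: [0.5036, 0.1935, 0.1156]
tool_rot: [0.712, 0.634, 0.226, -0.198]
ft_force: [4.6, -1.0, 0.6]
grip_width: 0.0331
```

send_rows([
  {"tx":0,"ty":0,"tz":0,"rx":0,"ry":0,"rz":0},
  {"tx":0,"ty":0,"tz":0,"rx":0,"ry":0,"rz":0},
  {"tx":0,"ty":0,"tz":0,"rx":0,"ry":0,"rz":0},
  {"tx":0,"ty":0,"tz":0,"rx":0,"ry":0,"rz":0},
  {"tx":0,"ty":0,"tz":0,"rx":0,"ry":0,"rz":0},
], claw=6)

```text
time: 21.87
position: [0.5013, 0.1942, 0.1151]
tool_rot: [0.712, 0.635, 0.225, -0.2]
ft_force: [0.5, 0.0, 0.6]
grip_width: 0.0563
```

```bash
python3 pan.py 11; python3 -c "
from h import *
o=robot.get_obs();print(o['ft_force'],o['grip_width'])"
```

```text
wrist knob end 637 [np.float64(-0.027348156753306527), np.float64(-0.0029830129248959373)] 0.08776871999464592 0.0047841766084797295 0.016289821636390804
wrist button 3477 [0.00984173 0.01121555 0.01214558 0.02060262 0.02197924]
[np.float64(0.059776827190948234), np.float64(0.00932314858539544)] 0.02107430197017556
wrist panel 6437 -0.0005513050647587495
rod_knob []
start_top []
side knob end 56 [np.float64(-0.047748993511229874), np.float64(-0.008177452133396025)] 0.07312869294939038 0.045661409995299565 0.03307310695229698
side button 198 [0.00916014 0.01267747 0.01867966 0.02211036 0.02516436]
[np.float64(0.058874993026603366), np.float64(-0.007997395620299406)] 0.02240766229395144
side panel 181 -0.00010137956663547406
rod_knob [{'xy': [308.1, 207.3], 'p': 0.55}]
start_top [{'xy': [343.3, 207.0], 'p': 0.62}]
TCP x,s,n mm [-56.   -2.5  39.5]
[ 0.20606045 -0.76659575 -0.6545444 ] 0.05991259432499046
```

View pics/wrist11.png

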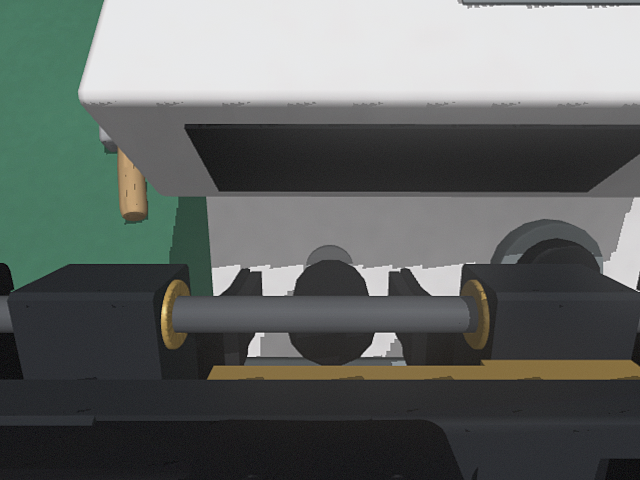

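Side view puts the knob end at 73 mm (it was 55), so +18 mm. Backing out along the normal and closing the fingers for the button.

send_rows([
  {"tx":0,"ty":0,"tz":-1.5,"rx":0,"ry":0,"rz":0},
  {"tx":0,"ty":0,"tz":-3.5,"rx":0,"ry":0,"rz":0},
  {"tx":0,"ty":0,"tz":-6,"rx":0,"ry":0,"rz":0},
  {"tx":0,"ty":0,"tz":-8,"rx":0,"ry":0,"rz":0},
  {"tx":0,"ty":0,"tz":-9,"rx":0,"ry":0,"rz":0},
])

```text
time: 22.58
position: [0.4973, 0.1413, 0.1908]
tool_rot: [0.712, 0.635, 0.226, -0.197]
ft_force: [0.0, 0.6, -0.4]
grip_width: 0.0602
```

send_rows([
  {"tx":0,"ty":3.5,"tz":0,"rx":0,"ry":0,"rz":0},
  {"tx":0,"ty":7,"tz":0,"rx":0,"ry":0,"rz":0},
  {"tx":0,"ty":10,"tz":0,"rx":0,"ry":0,"rz":0},
  {"tx":0,"ty":11.5,"tz":0,"rx":0,"ry":0,"rz":0},
  {"tx":0,"ty":11.5,"tz":0,"rx":0,"ry":0,"rz":0},
], claw=0)

```text
time: 23.0
position: [0.6146, 0.1283, 0.1894]
tool_rot: [0.712, 0.635, 0.227, -0.197]
ft_force: [0.6, 1.0, 0.6]
grip_width: 0.0346
```

send_rows([
  {"tx":0,"ty":0,"tz":0,"rx":0,"ry":0,"rz":0},
  {"tx":0,"ty":0,"tz":0,"rx":0,"ry":0,"rz":0},
  {"tx":0,"ty":0,"tz":0,"rx":0,"ry":0,"rz":0},
  {"tx":0,"ty":0,"tz":0,"rx":0,"ry":0,"rz":0},
  {"tx":0,"ty":0,"tz":0,"rx":0,"ry":0,"rz":0},
])

```text
time: 23.42
position: [0.6099, 0.1295, 0.1897]
tool_rot: [0.712, 0.635, 0.225, -0.199]
ft_force: [-0.4, -0.7, 0.2]
grip_width: 0.0037
```

```bash
python3 pan.py 12; python3 -c "
from h import *
o=robot.get_obs();print(o['ft_force'],o['grip_width'])"
```

```text
wrist knob end 2352 [np.float64(-0.05411955094128305), np.float64(-0.0027844347301021147)] 0.07217834954443755 0.03335429330756379 0.03291708539111499
wrist button 4111 [0.01051464 0.0115258  0.02013357 0.02149633 0.02238258]
[np.float64(0.05969617272404118), np.float64(-0.0031394129058812436)] 0.021415294418973017
wrist panel 4532 -0.0005105681258821644
rod_knob [{'xy': [148.9, 251.1], 'p': 0.93}]
start_top [{'xy': [326.9, 237.7], 'p': 0.66}]
side knob end 76 [np.float64(-0.056086498746969984), np.float64(-0.006544357525974977)] 0.07272682604561881 0.030746717615958083 0.033678403380085056
side button 195 [0.00908306 0.01313255 0.01822415 0.02157507 0.0252279 ]
[np.float64(0.05898009920821094), np.float64(-0.007688227153707177)] 0.021864993655687344
side panel 223 -2.84521637264663e-05
rod_knob [{'xy': [307.9, 203.9], 'p': 0.68}]
start_top [{'xy': [344.6, 205.7], 'p': 0.47}]
TCP x,s,n mm [ 58.8  -2.3 130. ]
[ 0.1063101  -0.012632   -0.31080539] 0.0005019018209774694
```

View pics/wrist12.png

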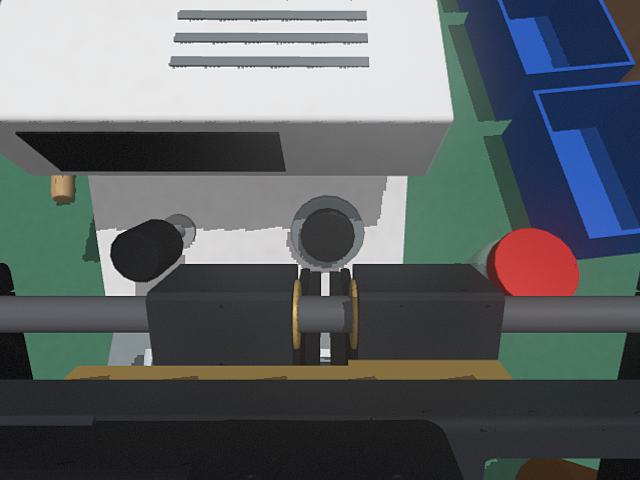

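The rod is at its middle click (knob end about 72.5 against 54.6 at home). The button is at wrist (327,237), aligned with the TCP. Approaching.

send_rows([
  {"tx":-0.05,"ty":0.05,"tz":2,"rx":0,"ry":0,"rz":0},
  {"tx":-0.05,"ty":0.05,"tz":5,"rx":0,"ry":0,"rz":0},
  {"tx":-0.05,"ty":0.05,"tz":7.5,"rx":0,"ry":0,"rz":0},
  {"tx":-0.05,"ty":0.05,"tz":9.5,"rx":0,"ry":0,"rz":0},
  {"tx":-0.05,"ty":0.05,"tz":10.2,"rx":0,"ry":0,"rz":0},
])

```text
time: 24.13
position: [0.6164, 0.1884, 0.1033]
tool_rot: [0.712, 0.635, 0.224, -0.2]
ft_force: [-0.8, -0.3, 0.2]
grip_width: 0.0004
```

send_rows([
  {"tx":0,"ty":0,"tz":0,"rx":0,"ry":0,"rz":0},
  {"tx":0,"ty":0,"tz":0,"rx":0,"ry":0,"rz":0},
])

```text
time: 24.3
position: [0.6185, 0.1867, 0.106]
tool_rot: [0.712, 0.635, 0.226, -0.199]
ft_force: [-0.2, 0.2, 0.1]
grip_width: 0.0003
```

```bash
cat > st.py <<'E'
from h import *
o=robot.get_obs();p=w2t(o['position'])-PM;print('TCP x,s,n mm',np.round([p[0]*1e3,p@s_*1e3,p@n_*1e3],1),'n force',(RT.T@o['ft_force'])@n_,o['grip_width'],o['time'])
E
python3 st.py
```

```text
TCP x,s,n mm [59.9 -2.8 28.1] n force 0.009690783296204389 0.000305497871084502 24.3
```

Going from n=28.1 to about 14.5 slowly.

send_rows([
  {"tx":0,"ty":0,"tz":0.4,"rx":0,"ry":0,"rz":0},
  {"tx":0,"ty":0,"tz":0.7,"rx":0,"ry":0,"rz":0},
  {"tx":0,"ty":0,"tz":0.9,"rx":0,"ry":0,"rz":0},
  {"tx":0,"ty":0,"tz":1.1,"rx":0,"ry":0,"rz":0},
  {"tx":0,"ty":0,"tz":1.2,"rx":0,"ry":0,"rz":0},
])

```text
time: 24.72
position: [0.6202, 0.1931, 0.0967]
tool_rot: [0.712, 0.634, 0.226, -0.198]
ft_force: [0.8, -2.7, 4.3]
grip_width: 0.0006
```

```bash
python3 st.py
```

```text
TCP x,s,n mm [60.9 -2.8 16.8] n force 5.012522147242649 0.0005536724638934479 24.7167
```

send_rows([
  {"tx":0,"ty":0,"tz":0.1,"rx":0,"ry":0,"rz":0},
  {"tx":0,"ty":0,"tz":0.2,"rx":0,"ry":0,"rz":0},
  {"tx":0,"ty":0,"tz":0.25,"rx":0,"ry":0,"rz":0},
  {"tx":0,"ty":0,"tz":0.25,"rx":0,"ry":0,"rz":0},
])

```text
time: 25.05
position: [0.6203, 0.1936, 0.0959]
tool_rot: [0.712, 0.635, 0.227, -0.198]
ft_force: [-2.5, -7.8, 12.9]
grip_width: 0.0006
```

```bash
python3 st.py
```

```text
TCP x,s,n mm [60.9 -2.7 15.9] n force 15.18694042543602 0.0006163857476496872 25.05
```

Force rose to 15 N and travel stopped, so the button bottomed out. Backing off, then final checks.

send_rows([
  {"tx":0,"ty":0,"tz":-1,"rx":0,"ry":0,"rz":0},
  {"tx":0,"ty":0,"tz":-3,"rx":0,"ry":0,"rz":0},
  {"tx":0,"ty":0,"tz":-6,"rx":0,"ry":0,"rz":0},
  {"tx":0,"ty":0,"tz":-9.5,"rx":0,"ry":0,"rz":0},
  {"tx":0,"ty":0,"tz":-12,"rx":0,"ry":0,"rz":0},
])

```text
time: 25.47
position: [0.6105, 0.1258, 0.1936]
tool_rot: [0.712, 0.635, 0.225, -0.199]
ft_force: [0.7, -0.8, 0.9]
grip_width: 0.0007
```

send_rows([
  {"tx":0,"ty":0,"tz":-2,"rx":0,"ry":0,"rz":0},
  {"tx":0,"ty":0,"tz":-3,"rx":0,"ry":0,"rz":0},
  {"tx":0,"ty":0,"tz":-3,"rx":0,"ry":0,"rz":0},
  {"tx":0,"ty":0,"tz":-3,"rx":0,"ry":0,"rz":0},
])

```text
time: 25.8
position: [0.6084, 0.1098, 0.2164]
tool_rot: [0.712, 0.634, 0.225, -0.199]
ft_force: [0.2, 0.5, 0.4]
grip_width: 0.0005
```

```bash
python3 pan.py 13; python3 st.py; python3 - <<'E'
from h import *
for n in ['side','scene','wrist']:
    o=robot.get_obs();c=robot.camera(n);save(c['color'],n+'14');W=w2t(cloud(c,o).reshape(-1,3))*1000;W=W[np.isfinite(W).all(1)];x,y,z=W.T
    h=(z>110)&(z<152)&(abs(x+22)<40)&(abs(y)<35)
    if h.sum()>5:print(n,'handle',h.sum(),x[h].mean(),y[h].mean())
    t=(abs(x)<68)&(abs(y)<50)&(z<60)&(z>30)&(abs(y)>15)
    if t.sum()>30: print(n,'top plane',np.linalg.lstsq(np.c_[np.ones(t.sum()),x[t],y[t]],z[t],rcond=None)[0])
E
```

```text
wrist knob end 1837 [np.float64(-0.054566702952126754), np.float64(-0.003114279364926505)] 0.07217487542542138 0.03375074247079546 0.03277763347276974
wrist button 3376 [0.01043498 0.01148144 0.01996578 0.02141506 0.02235542]
[np.float64(0.05957381157174181), np.float64(-0.0034114379089185106)] 0.021353503207416018
wrist panel 4226 -0.0004893755137151982
rod_knob [{'xy': [166.7, 237.4], 'p': 0.6}]
start_top [{'xy': [324.8, 225.8], 'p': 0.76}]
side knob end 72 [np.float64(-0.05607966125614251), np.float64(-0.007562719284166638)] 0.07285413139248552 0.030761672984992897 0.03232480481339258
side button 204 [0.00935451 0.01266216 0.01811513 0.02192418 0.02505353]
[np.float64(0.058791796956598336), np.float64(-0.008134757558257922)] 0.021938915224556977
side panel 224 0.00018641425905706804
rod_knob [{'xy': [306.5, 203.1], 'p': 0.69}, {'xy': [321.8, 220.6], 'p': 0.61}]
start_top [{'xy': [342.5, 204.6], 'p': 0.4}]
TCP x,s,n mm [ 58.5  -2.9 162.1]
TCP x,s,n mm [ 58.5  -2.9 162.1] n force 0.6314347447569939 0.0003353426183865442 26.1
side handle 91 -23.62054255295898 -6.643405470197732
side top plane [ 4.23917080e+01  1.74203994e-03 -4.15729952e-03]
scene handle 94 -17.308082052729088 2.8112992979573788
scene top plane [ 4.37207245e+01  1.84263721e-03 -6.87764991e-04]
wrist top plane [ 7.01394656  0.62923202 -0.03105347]
```

View pics/scene14.png

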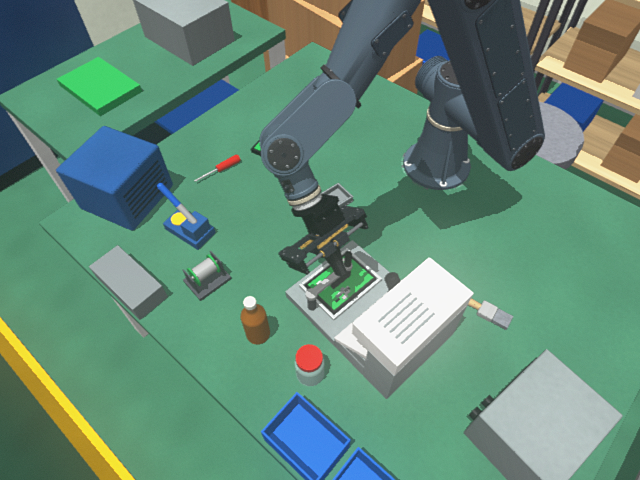

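View pics/wrist14.png

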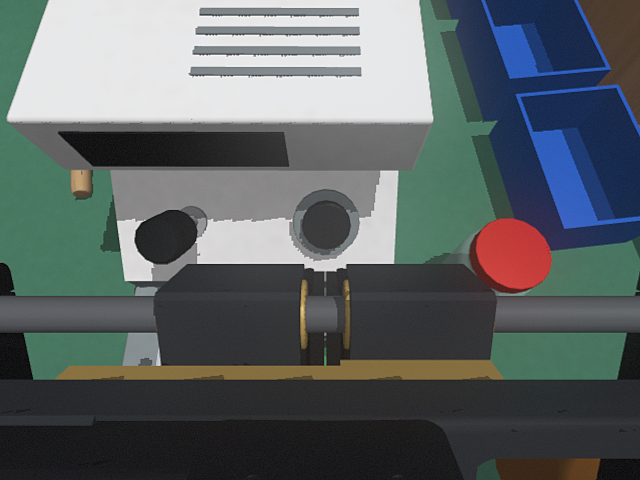

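Everything checks out. The button is back up at 21.4 mm and the rod is at the middle click. The handle lies at y≈0 once each camera's known bias is removed, and the robot is clear of everything.

```bash
python3 -c "
from rig import robot
print(robot.hand_in())"
```

```text
the job is handed in; nothing more can be done
None
```

I did all four steps in order and handed the job in at about 26 s of robot time. The hand-in gives no verdict, so the results below are my own measurements.

- **Carrier:** I set the smaller carrier (150 x 110 mm) down in the nest. Wrist force changed from -2.5 to +2.6 N at contact, and I then let go. It sits within about 1.5 mm of centre, and the last two clear views show its board level to under 0.005 rad.
- **Keeper:** I swung the bar to its stop. The gripped handle's position gave about -0.01 rad, with about 7 N pushing back.
- **Rod:** I pulled it to the middle click and let go. The knob end moved from 54.6 mm to 72.2–72.9 mm off the panel, about 18 mm, and stayed there after the button press.
- **Start button:** I pressed it until travel stopped, at about 15 N and roughly 5.5 mm by my measurement. It came back to 21.4 mm, the same as before the press.
- **Bystanders:** none look moved in the last scene picture; I did not measure them again.

**Disagreements:**
- In the final check the side and scene cameras put the handle at y -6.6 and +2.8 mm. Both match the bias each camera showed on the handle before the swing, so I took it as 0.
- The wrist view's board-plane fit was not usable at the end, because the gripper blocked the view.

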